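# Clamp the blast-pot lid down evenly

## Robot

A 6-joint arm with a two-finger parallel gripper is mounted at the origin on the work surface. World frame = base frame: x ahead of the robot, y to its left, z up, the work surface at z = 0. Lengths are in m, angles in rad, forces in N, time in s.
With the tool pointing down it reaches from about 0.3 to 0.775 m from the base axis. Payload 14.6 kg.
Tool frame: the origin (TCP) lies at the very end of the fingers, on their centre line; the grasp point (between the pads) lies 19 mm behind it (ctrl.hold_point_z is the distance from the TCP to the grasp point, in m); x points along the fingers, y is the direction in which the jaws open and shut, and the axes are right-handed (so a half turn about x gives the same grasp; the last joint's range is limited). The gripper opens to 94 mm and grips with 3 to 60 N. Pads are 16 mm wide; open, the fingers measure 119 mm over their backs; the gripper's body (75 mm by 177 mm) begins 78 mm behind the grasp point.
Start: joints at [1.215, 0.3, 1.521, -0, 1.321, -0.067], TCP at [0.157, 0.527, 0.169] pointing down, gripper open.
Joint ranges: [-3.03, 3.03], [-0.79, 2.21], [0.23, 2.52], [-1.04, 4.18], [0, 3.07], [-2.55, 2.55]. Speed limits (rad/s): [2.22, 2.22, 2.57, 3.14, 3.14, 3.14].

## Interface

Orientations are given as [roll, pitch, yaw] about the fixed x, y, z axes, in that order (R = Rz(yaw) Ry(pitch) Rx(roll)).
In Python, from station import get_obs, camera, ticket, ctrl gives the robot as it stands.
- The arm moves only by the tool step_arm, never from a script. Its argument "motion" is a list that holds one entry, the list of rows, each a list of 6 numbers: the shift along the tool's x, y, z in m, then the turn, a rotation vector about the tool's x, y, z in degrees. A call has 1 to 12 rows; each row shifts and turns the commanded pose from where the row before left it, along the tool's axes as they then stand; what a row does not reach is not made up. A row lasts 1/8 s, in which the tool goes at most 62.5 mm and 10.7 degrees, less where a joint would pass 70% of its speed; a pose out of reach is approached as far as the arm can. A call is refused whole if a number of a shift passes 0.0625 or a number of a turn 10.7, either way. A call with a gripper value outside its range is refused whole. "fingers" is the finger opening in m, from 0 to 0.094, set as the call begins (left out, the last holds). The fingers move at their own pace and stop on an object; "squeeze" is the grip in N (left out, the last holds). Time passes only in rows, so rows that do not move let the fingers close. It gives the time, the measured TCP pose, the force and the opening at its end, in the units of the state.
- get_obs(): the state, without advancing time (a new reading comes with each control period).
- camera(name): name is "side" or "top"; returns a dict with "pixels" (400x640x3 uint8, red, green, blue), "fx", "fy", "cx", "cy" (pixels), "k1" (the pictures are not rectified: a ray, as slopes to the right and down, at radius r is drawn at 1 + k1 r^2 times it, then the intrinsics apply), "extrinsics" (4x4, takes a point from world to camera coordinates). Camera axes: x right, y up, looking along -z (the intrinsics and any distortion apply to the point x, -y, -z); pixel columns grow to the right and rows downward; lengths in m; the calibration is good to about 2 mm. A picture is of the moment at which its call begins. There is no depth.
- ticket.hand_in(): hands the job in, once; it reports no verdict.
The state is a dict: "time_s": time; "qpos": joint angles; "joint_vel": joint speeds; "tau": joint torques, N m; "ee_pos": TCP position; "eef_rot": TCP orientation; "force": force on the tool from outside, world axes, zero at the start; "moment": the same for the moment, N m; "grip_width": finger opening in m.
Only numpy, scipy, OpenCV 4.12 (cv2) and the standard library are available. Lean on these libraries where they do the work, as an engineer would, in place of code of your own. Each camera call takes 0.05 s, during which the arm holds its last target.

## Task

Tighten the lid of the sandblast pot evenly by its four clamp levers, clockwise and crisscross, each screw followed by the one opposite it: first bring all four levers to about half turn, where they point straight out from the pot, then go round crisscross again and take each fully home to its stop, so that the lid sits down flat. Leave the glassware standing around it where it is.

Things in the scene. Friction and masses are not known exactly. Their poses are not given: they have to be found in the camera images.
- pot: Fixed squat grey pressure pot (of a sandblaster), 184 mm across its flange, flange top 110 mm above the bench. Origin: centre of its underside on the bench, z up. Four clamp screws stand on its flange on a 140 mm diameter circle, at 45 (lever1), 135 (lever2), 225 (lever3) and 315 degrees (lever4) counter-clockwise from the pot's x axis; so 1 and 3 are opposite each other, and 2 and 4.
- lid: Loose round aluminium lid, 124 mm diameter, 10 mm thick, under the four clamp washers, floating on a springy gasket, with a round gauge 40 mm wide standing at its centre (top 74 mm above the lid's underside). Origin: centre of the lid's underside. It lies 120.5 mm above the pot's origin with all screws at 0 and 112.5 mm when clamped fully home; unevenly turned screws tilt it.
- lever1 (a joint): Turn of clamp screw 1 in rad, 0 (loosest) to 2.8 (hard stop, fully tight); grows clockwise seen from above. The screw carries one level lever. At 1.4 the lever points straight out from the pot's centre; at 0 it points 80 degrees counter-clockwise of that, at 2.8 80 degrees clockwise of it. Needs about 0.15 N m (some 3 N pushed sideways at 45 mm from the axis), stays where it is left; a turn from 0 to 2.8 lowers screw and lever by 8 mm. Starts between 0 and 0.5.
- lever1_pivot (a point): Point on the upright axis of clamp screw 1, at mid-height of its lever bar (about 155 mm above the bench when loose, 147 mm when tight). The hub is 24 mm in diameter and its top 12 mm above this point; the washer under it is 32 mm in diameter, its top 20 mm below this point.
- lever1_end (a point): Outer end of the black lever bar of clamp screw 1, 65 mm from its axis, at mid-height. The bar runs straight from pivot to end, 12 mm wide (16 mm at the rounded end) and 20 mm tall, so it reaches 10 mm above and below this point.
- lever2 (a joint): Turn of clamp screw 2 in rad, 0 (loosest) to 2.8 (hard stop, fully tight); grows clockwise seen from above. The screw carries one level lever. At 1.4 the lever points straight out from the pot's centre; at 0 it points 80 degrees counter-clockwise of that, at 2.8 80 degrees clockwise of it. Needs about 0.15 N m (some 3 N pushed sideways at 45 mm from the axis), stays where it is left; a turn from 0 to 2.8 lowers screw and lever by 8 mm. Starts between 0 and 0.5.
- lever2_pivot (a point): Point on the upright axis of clamp screw 2, at mid-height of its lever bar (about 155 mm above the bench when loose, 147 mm when tight). The hub is 24 mm in diameter and its top 12 mm above this point; the washer under it is 32 mm in diameter, its top 20 mm below this point.
- lever2_end (a point): Outer end of the black lever bar of clamp screw 2, 65 mm from its axis, at mid-height. The bar runs straight from pivot to end, 12 mm wide (16 mm at the rounded end) and 20 mm tall, so it reaches 10 mm above and below this point.
- lever3 (a joint): Turn of clamp screw 3 in rad, 0 (loosest) to 2.8 (hard stop, fully tight); grows clockwise seen from above. The screw carries one level lever. At 1.4 the lever points straight out from the pot's centre; at 0 it points 80 degrees counter-clockwise of that, at 2.8 80 degrees clockwise of it. Needs about 0.15 N m (some 3 N pushed sideways at 45 mm from the axis), stays where it is left; a turn from 0 to 2.8 lowers screw and lever by 8 mm. Starts between 0 and 0.5.
- lever3_pivot (a point): Point on the upright axis of clamp screw 3, at mid-height of its lever bar (about 155 mm above the bench when loose, 147 mm when tight). The hub is 24 mm in diameter and its top 12 mm above this point; the washer under it is 32 mm in diameter, its top 20 mm below this point.
- lever3_end (a point): Outer end of the black lever bar of clamp screw 3, 65 mm from its axis, at mid-height. The bar runs straight from pivot to end, 12 mm wide (16 mm at the rounded end) and 20 mm tall, so it reaches 10 mm above and below this point.
- lever4 (a joint): Turn of clamp screw 4 in rad, 0 (loosest) to 2.8 (hard stop, fully tight); grows clockwise seen from above. The screw carries one level lever. At 1.4 the lever points straight out from the pot's centre; at 0 it points 80 degrees counter-clockwise of that, at 2.8 80 degrees clockwise of it. Needs about 0.15 N m (some 3 N pushed sideways at 45 mm from the axis), stays where it is left; a turn from 0 to 2.8 lowers screw and lever by 8 mm. Starts between 0 and 0.5.
- lever4_pivot (a point): Point on the upright axis of clamp screw 4, at mid-height of its lever bar (about 155 mm above the bench when loose, 147 mm when tight). The hub is 24 mm in diameter and its top 12 mm above this point; the washer under it is 32 mm in diameter, its top 20 mm below this point.
- lever4_end (a point): Outer end of the black lever bar of clamp screw 4, 65 mm from its axis, at mid-height. The bar runs straight from pivot to end, 12 mm wide (16 mm at the rounded end) and 20 mm tall, so it reaches 10 mm above and below this point.
- goblet: Loose glass goblet standing upside down on its 68 mm rim (74 mm at the widest), 163 mm tall. Stands by the pot; leave it alone. Origin: centre of its underside.
- bell: Loose small bell-shaped glass standing upside down on its 72 mm rim, 139 mm tall. Stands by the pot; leave it alone. Origin: centre of its underside.
- jar: Loose closed glass jar, 68 mm diameter, 110 mm tall. Stands by the pot; leave it alone. Origin: centre of its underside.
- vase: Loose tall glass vase, 84 mm at the widest, 200 mm tall. Stands by the pot; leave it alone. Origin: centre of its underside.
Mind the look-alikes: they are no part of the job. Of the things that look like the pot, the middle-sized one is meant. There is more than one size of the lid; the one meant has the size given above.

How it is judged:
By the outcome, as a careful person would: the job done as asked, in the order asked, and still so for the second after the job is handed in, with the robot touching nothing.
It also fails if it takes over 69 s, if anything falls off the work surface, if the arm or the gripper's body presses on something with over 40 N, if the wrist force passes 120 N, or if a joint passes its speed limit or range.

## Working session

There is one attempt and no reset: what is moved stays moved. The work goes in short steps, Python scripts to look and compute and a tool call to move; the robot and the scene stay as the last step left them, time stands still between calls to the robot, and variables do not carry over. Pictures are saved under pics/ and viewed, and the job is handed in when it is done.

Besides the shell and the picture viewer there is one more tool, called after "Call:" by a JSON object that holds its "method" and its "body". step_arm: Moves the arm, as the interface text tells. Its arguments: {"type":"object","properties":{"motion":{"type":"array","items":{"type":"array","items":{"type":"array","items":{"type":"number"}}}},"fingers":{"type":"number"},"squeeze":{"type":"number"}},"required":["motion"]}

```bash
mkdir -p pics; ls; python3 - <<'E'
from station import get_obs,camera,ctrl
import cv2,numpy as np
for n in("side","top"):
    c=camera(n); cv2.imwrite(f"pics/{n}0.png",c["pixels"][:,:,::-1]); print(n,{k:(np.round(v,4).tolist() if k=="extrinsics" else v) for k,v in c.items() if k!="pixels"})
print(get_obs(),ctrl.hold_point_z)
E
```

```text
pics
side {'fx': 450.1279008596308, 'fy': 450.1279008596308, 'cx': 318.5280320234529, 'cy': 204.45820967840146, 'k1': 0.03375781538186248, 'extrinsics': [[0.7424, -0.6698, -0.0118, -0.4389], [0.3791, 0.4056, 0.8317, -0.3321], [-0.5523, -0.6219, 0.5551, -0.862], [0.0, 0.0, 0.0, 1.0]]}
top {'fx': 370.5727741546518, 'fy': 370.5727741546518, 'cx': 314.73793035797087, 'cy': 199.67250086677493, 'k1': -0.0219222068547452, 'extrinsics': [[-0.0144, -0.9999, -0.0034, -0.0087], [0.9822, -0.0148, 0.1873, -0.6147], [-0.1873, -0.0007, 0.9823, -0.9649], [0.0, 0.0, 0.0, 1.0]]}
{'time_s': 0.1, 'qpos': array([ 1.21539521e+00,  3.00398731e-01,  1.52149280e+00, -1.34683363e-05,
        1.32073720e+00, -6.65985786e-02]), 'joint_vel': array([-0.00159577, -0.00105702, -0.00062685,  0.00124977,  0.0011699 ,
       -0.00030794]), 'tau': array([ 4.91677529e-04, -5.32647228e+01, -3.53277218e+01,  7.09792553e-02,
        2.34451942e-02, -7.32578951e-05]), 'ee_pos': array([0.15655339, 0.52696429, 0.1688634 ]), 'eef_rot': array([-1.62480384,  1.56976017, -1.91360304]), 'force': array([ 1.04027413,  1.19119291, -1.11980052]), 'moment': array([ 0.00189226,  0.02925063, -0.01508284]), 'grip_width': 0.09392916984172237} 0.0188
```

View pics/side0.png

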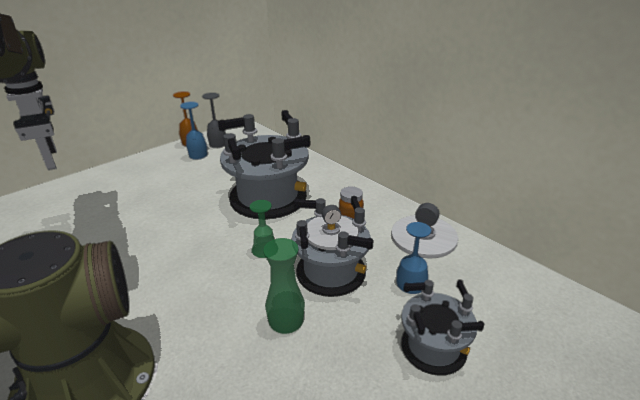

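View pics/top0.png

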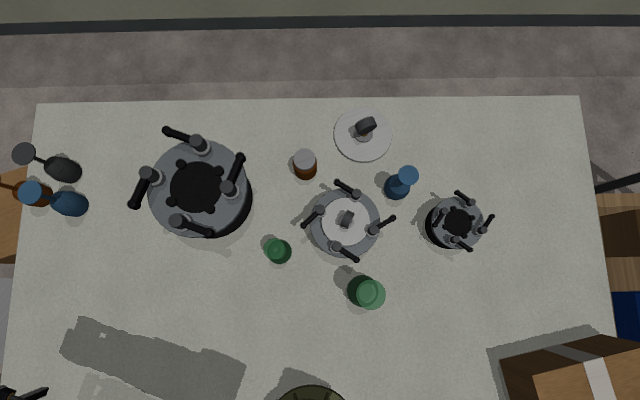

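Candidates: large pot top-(198,190), middle pot with lid and gauge top-(345,222), small pot top-(456,222); loose larger lid top-(362,135). The middle one at (345,222) fits. I'll check it in a close crop.

```bash
cat > h.py <<'E'
import numpy as np,cv2
from station import get_obs,camera,ctrl
def cal(c):
    E=np.array(c["extrinsics"]);return E
def proj(c,P):
    P=np.atleast_2d(P);E=cal(c);Q=P@E[:3,:3].T+E[:3,3]
    s=np.c_[Q[:,0]/-Q[:,2],-Q[:,1]/-Q[:,2]];r2=(s**2).sum(1,keepdims=True)
    s=s*(1+c["k1"]*r2);return np.c_[c["fx"]*s[:,0]+c["cx"],c["fy"]*s[:,1]+c["cy"]]
def onz(c,uv,z):
    u=np.array([(uv[0]-c["cx"])/c["fx"],(uv[1]-c["cy"])/c["fy"]]);s=u.copy()
    for _ in range(20): s=u/(1+c["k1"]*(s@s))
    E=cal(c);d=E[:3,:3].T@np.array([s[0],-s[1],-1]);o=-E[:3,:3].T@E[:3,3]
    return o+d*(z-o[2])/d[2]
def crop(c,name,x0,y0,x1,y1,k,pts=()):
    im=c["pixels"][:,:,::-1].copy()[y0:y1,x0:x1]
    im=cv2.resize(im,None,fx=k,fy=k,interpolation=cv2.INTER_CUBIC)
    for p in pts:
        cv2.circle(im,(int((p[0]-x0+.5)*k),int((p[1]-y0+.5)*k)),3,(0,0,255),1)
    cv2.imwrite("pics/"+name+".png",im)
E
python3 - <<'E'
from h import *
c=camera("top");crop(c,"t1",260,140,430,320,4)
for n,uv in(("gauge",(347,218)),): print(onz(c,uv,.19))
c=camera("side");crop(c,"s1",240,170,440,345,4)
E
```

```text
[ 0.54391187 -0.09382263  0.19      ]
```

View pics/t1.png

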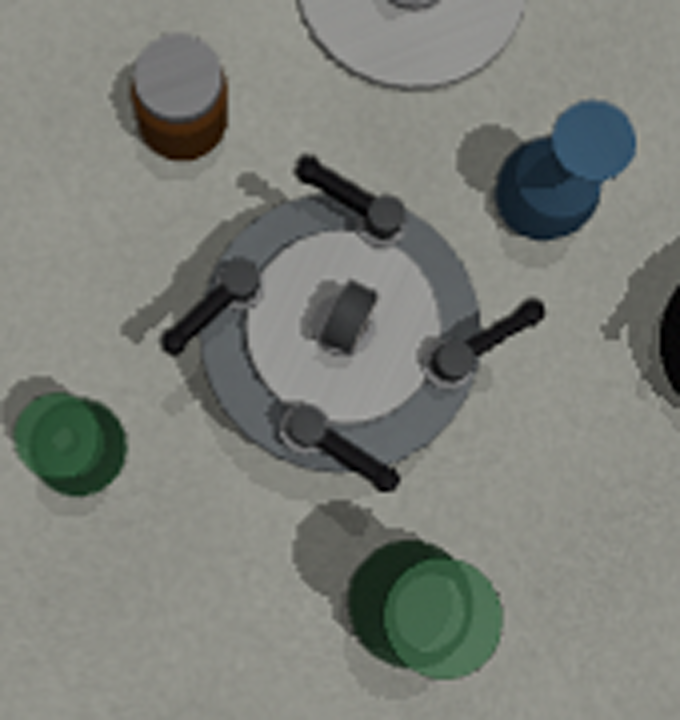

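View pics/s1.png

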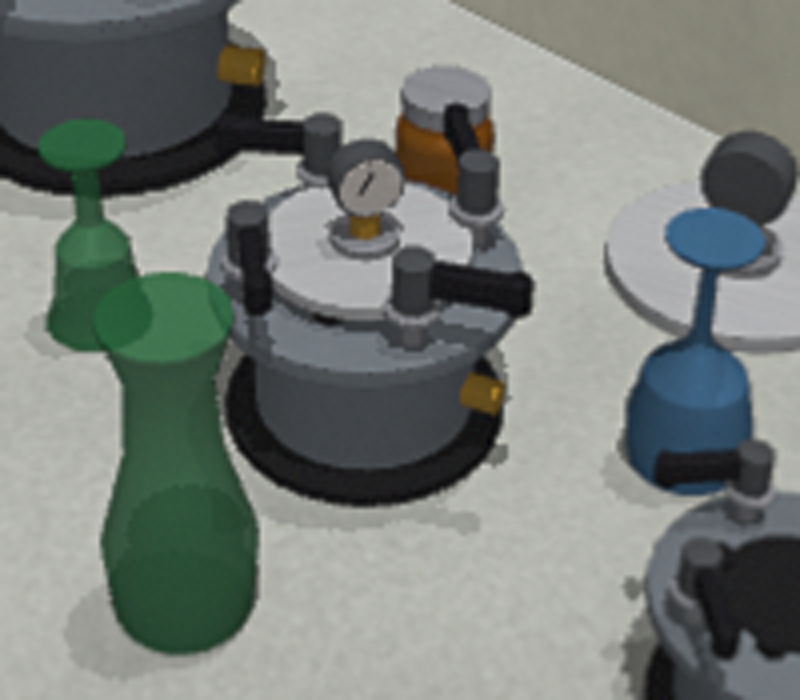

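```bash
python3 - <<'E'
from h import *
c=camera("top")
f=lambda p:((p[0])/4+260-.5,(p[1])/4+140-.5)
H=dict(A=(240,278),B=(385,215),C=(455,358),D=(304,425));En=dict(A=(173,345),B=(305,166),C=(535,311),D=(391,483))
P={k:onz(c,f(v),.1665) for k,v in H.items()}
ctr=np.mean(list(P.values()),0);print(ctr)
for k in H:
    e=onz(c,f(En[k]),.1645);p=P[k];r=p-ctr;v=e-p
    a=np.degrees(np.arctan2(r[1],r[0]));b=np.degrees(np.arctan2(v[1],v[0]))
    print(k,p.round(4),e.round(4),"rad",np.hypot(*r[:2]).round(4),"az",a.round(1),"lever",b.round(1),"len",np.hypot(*v[:2]).round(4),"off",((b-a+180)%360-180).round(1))
for n,uv,z in(("jar top",(180,76),.11),("gob top",(594,140),.163),("gob bot",(545,193),.04),("bell top",(65,437),.139),("bell",(75,446),0.05),("vase top",(443,617),.2),("vase mid",(410,604),.08)):
    print(n,onz(c,f(uv),z).round(3), "dist",np.hypot(*(onz(c,f(uv),z)-ctr)[:2]).round(3))
s=camera("side")
q=[onz(c,f(H[k]),.1665) for k in H]+[onz(c,f(En[k]),.1645) for k in H]
crop(s,"s2",240,170,440,345,4,proj(s,np.array(q)))
E
```

```text
[ 0.54461519 -0.09334418  0.1665    ]
A [ 0.5704 -0.0292  0.1665] [0.53   0.0123 0.1645] rad 0.0692 az 68.1 lever 134.2 len 0.0579 off 66.1
B [ 0.6085 -0.1194  0.1665] [ 0.6408 -0.0709  0.1645] rad 0.069 az -22.2 lever 56.3 len 0.0583 off 78.5
C [ 0.5193 -0.1587  0.1665] [ 0.5476 -0.2093  0.1645] rad 0.0701 az -111.2 lever -60.8 len 0.0579 off 50.4
D [ 0.4803 -0.0661  0.1665] [ 0.4451 -0.1175  0.1645] rad 0.0699 az 157.1 lever -124.4 len 0.0622 off 78.5
jar top [0.717 0.008 0.11 ] dist 0.2
gob top [ 0.655 -0.252  0.163] dist 0.194
gob bot [ 0.649 -0.247  0.04 ] dist 0.186
bell top [0.477 0.081 0.139] dist 0.187
bell [0.476 0.083 0.05 ] dist 0.19
vase top [ 0.369 -0.14   0.2  ] dist 0.182
vase mid [ 0.37  -0.136  0.08 ] dist 0.18
```

View pics/s2.png

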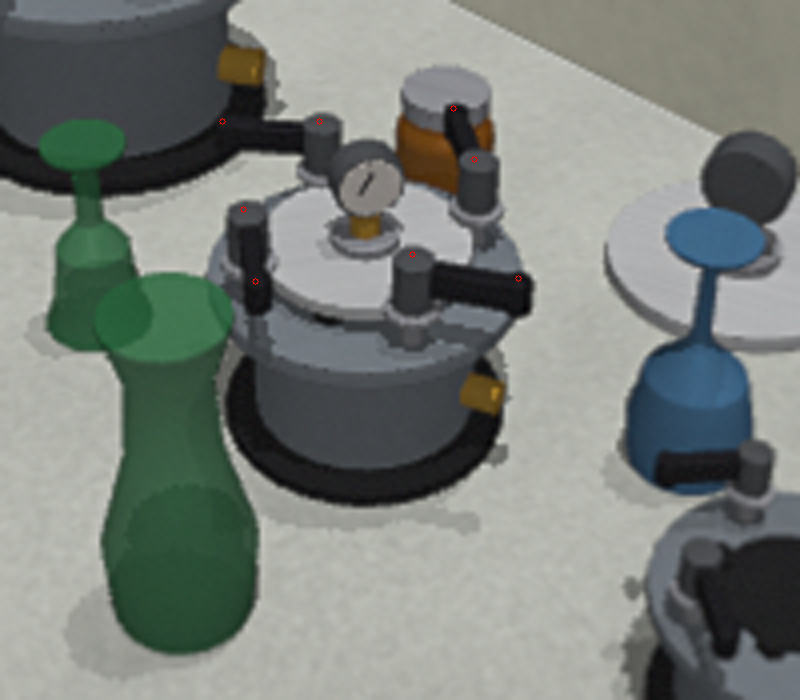

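```bash
cat >> h.py <<'E'
from scipy.spatial.transform import Rotation as Ro
CTR=np.array([.5446,-.0933]);BASE=dict(A=67.75,B=-22.25,C=-112.25,D=157.75);RP=.07
def pose():
    o=get_obs();R=Ro.from_euler("xyz",o["eef_rot"]).as_matrix();return o,np.array(o["ee_pos"]),R
def psi(R): return np.degrees(np.arctan2(R[1,1],R[0,1]))
def piv(k): a=np.radians(BASE[k]);return CTR+RP*np.array([np.cos(a),np.sin(a)])
def w(a): return (a+180)%360-180
def target(k,off,sgn,d,r=.048):
    """tool xy and psi pushing lever k at lever offset off(deg); sgn=+1: psi=phi+90"""
    ph=BASE[k]+off;a=np.radians(ph);u=np.array([np.cos(a),np.sin(a)]);n=np.array([-u[1],u[0]])
    return piv(k)+r*u+d*n, w(ph+90*sgn)
def rows(pts,psis):
    """waypoints xyz & psi -> rows from current measured pose"""
    o,p,R=pose();out=[]
    for q,s in zip(pts,psis):
        s=np.radians(s);y=np.array([np.cos(s),np.sin(s),0]);x=np.array([0,0,-1.]);Rt=np.c_[x,y,np.cross(x,y)]
        sh=R.T@(np.array(q)-p);rv=np.degrees(Ro.from_matrix(R.T@Rt).as_rotvec())
        sh=np.round(sh,4);rv=np.round(rv,1)
        out.append([*sh.tolist(),*rv.tolist()])
        p=p+R@sh;R=R@Ro.from_rotvec(np.radians(rv)).as_matrix()
    for r in out: print(r, "!!" if max(map(abs,r[:3]))>.0625 or max(map(abs,r[3:]))>10.7 else "")
def stat():
    o,p,R=pose();print("t",round(o["time_s"],2),"p",p.round(4),"psi",psi(R).round(1),"tilt",np.degrees(np.arccos(-R[2,0])).round(2),"q",np.degrees(o["qpos"]).round(0),"F",np.round(o["force"],1),"w",round(o["grip_width"],4))
E
python3 - <<'E'
from h import *
stat()
for k in "ABCD":
  for off in (78,0,-80): print(k,off,*[(t[0].round(3),t[1].round(0)) for t in (target(k,off,1,.0185),target(k,off,-1,.0185))], end="; ")
  print()
E
```

```text
t 0.3 p [0.1566 0.5271 0.1692] psi 73.5 tilt 0.02 q [70. 17. 87. -0. 76. -4.] F [-0.3  0.4  0.7] w 0.0941Traceback (most recent call last):
  File "<stdin>", line 4, in <module>
AttributeError: 'float' object has no attribute 'round'
```

```bash
cat >> h.py <<'E'
def lin(q,s,n,ease=False):
    """n evenly spaced waypoints from current to (q,s)"""
    o,p,R=pose();s0=psi(R)
    return [p+(np.array(q)-p)*i/n for i in range(1,n+1)],[s0+w(s-s0)*i/n for i in range(1,n+1)]
def path(wps):
    """wps: list of (xyz,psi,n) chained linear"""
    o,p,R=pose();s0=psi(R);P=[];S=[]
    for q,s,n in wps:
        q=np.array(q,float);ds=w(s-s0)
        for i in range(1,n+1):P.append(p+(q-p)*i/n);S.append(s0+ds*i/n)
        p=q;s0=s0+ds
    rows(P,S)
E
python3 - <<'E'
from h import *
a,s=target("A",66,-1,.0265);print(a,s)
path([((.21,.43,.23),70,3),((.38,.10,.23),64,8),((*a,.225),s,4)])
E
```

```text
[ 0.51877013 -0.01216379] 43.75
[-0.0203, -0.026, 0.0263, 1.2, -0.0, 0.0] 
[-0.0202, -0.0254, 0.0268, 1.1, -0.0, 0.0] 
[-0.0203, -0.0249, 0.0273, 1.2, -0.0, 0.0] 
[0.0, -0.0315, 0.0341, 0.7, 0.0, 0.0] 
[0.0, -0.031, 0.0345, 0.8, 0.0, 0.0] 
[0.0, -0.0306, 0.0349, 0.7, 0.0, 0.0] 
[0.0, -0.0301, 0.0353, 0.8, 0.0, 0.0] 
[0.0001, -0.0297, 0.0357, 0.7, 0.0, 0.0] 
[-0.0, -0.0292, 0.0361, 0.8, 0.0, 0.0] 
[-0.0, -0.0286, 0.0364, 0.7, 0.0, 0.0] 
[-0.0, -0.0283, 0.0368, 0.8, 0.0, 0.0] 
[0.0012, -0.01, 0.0435, 5.0, 0.0, 0.0] 
[0.0013, -0.0061, 0.0442, 5.1, 0.0, 0.0] 
[0.0013, -0.0022, 0.0445, 5.0, 0.0, 0.0] 
[0.0012, 0.0017, 0.0446, 5.1, 0.0, 0.0]
```

Call:
{"method": "step_arm", "body": {"motion": [[[-0.02,-0.026,0.026,1.2,0,0],[-0.02,-0.025,0.027,1.1,0,0],[-0.02,-0.025,0.027,1.2,0,0],[0,-0.0315,0.034,0.7,0,0],[0,-0.031,0.0345,0.8,0,0],[0,-0.0305,0.035,0.7,0,0],[0,-0.03,0.035,0.8,0,0],[0,-0.03,0.0355,0.7,0,0],[0,-0.029,0.036,0.8,0,0],[0,-0.0285,0.0365,0.7,0,0],[0,-0.028,0.037,0.8,0,0]]], "fingers": 0, "squeeze": 20}}

```text
time_s: 1.68
ee_pos: [0.3801, 0.0996, 0.2295]
eef_rot: [0.651, 1.57, 0.196]
force: [1.0, 1.0, -0.1]
grip_width: -0.0
```

```bash
python3 - <<'E'
from h import *
stat()
a,s=target("A",66,-1,.0265);print(a,s)
path([((*a,.225),s,4),((*a,.185),s,1),((*a,.145),s,1)])
E
```

```text
t 1.68 p [0.3801 0.0996 0.2295] psi 63.9 tilt 0.03 q [  9.  -6. 105.   0.  81. -55.] F [ 1.   1.  -0.1] w -0.0
[ 0.51877013 -0.01216379] 43.75
[0.0012, -0.0099, 0.0434, 5.0, 0.0, -0.0] 
[0.0011, -0.006, 0.0441, 5.1, 0.0, -0.0] 
[0.0012, -0.0021, 0.0445, 5.0, 0.0, -0.0] 
[0.0011, 0.0018, 0.0445, 5.1, 0.0, -0.0] 
[0.04, 0.0, -0.0, -0.0, 0.0, -0.0] 
[0.04, -0.0, -0.0, -0.0, 0.0, -0.0]
```

Call:
{"method": "step_arm", "body": {"motion": [[[0.001,-0.01,0.0435,5,0,0],[0.001,-0.006,0.044,5,0,0],[0.001,-0.002,0.0445,5,0,0],[0.001,0.002,0.0445,5,0,0],[0.03,0,0,0,0,0],[0.03,0,0,0,0,0]]]}}

```text
time_s: 2.42
ee_pos: [0.5187, -0.0108, 0.1643]
eef_rot: [-2.599, 1.571, 2.88]
force: [0.5, -0.3, -0.3]
grip_width: 0.0006
```

```bash
python3 - <<'E'
from h import *
stat()
c=camera("side");crop(c,"s3",240,150,440,300,4)
c=camera("top");crop(c,"t3",260,140,430,280,4)
E
```

```text
t 2.42 p [ 0.5187 -0.0108  0.1643] psi 43.9 tilt 0.01 q [ -5.  13.  93.   0.  74. -49.] F [ 0.5 -0.3 -0.3] w 0.0006
```

View pics/s3.png

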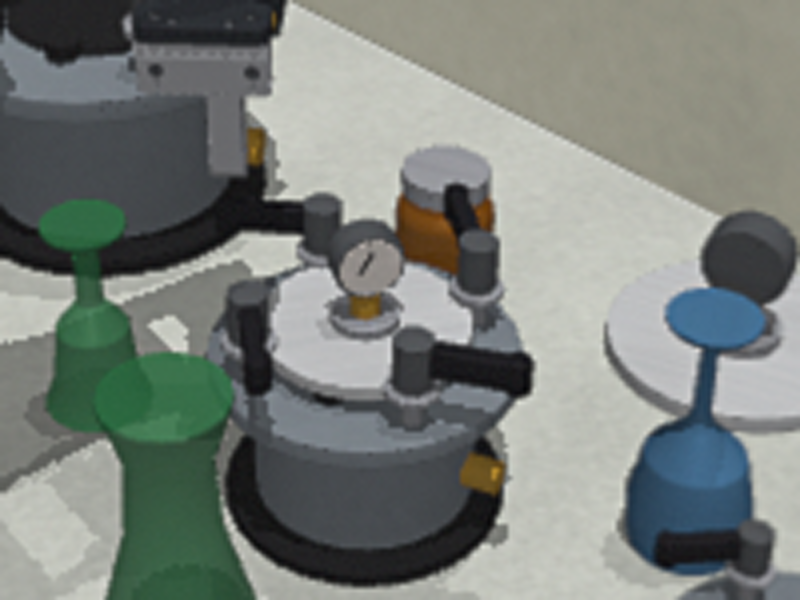

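View pics/t3.png

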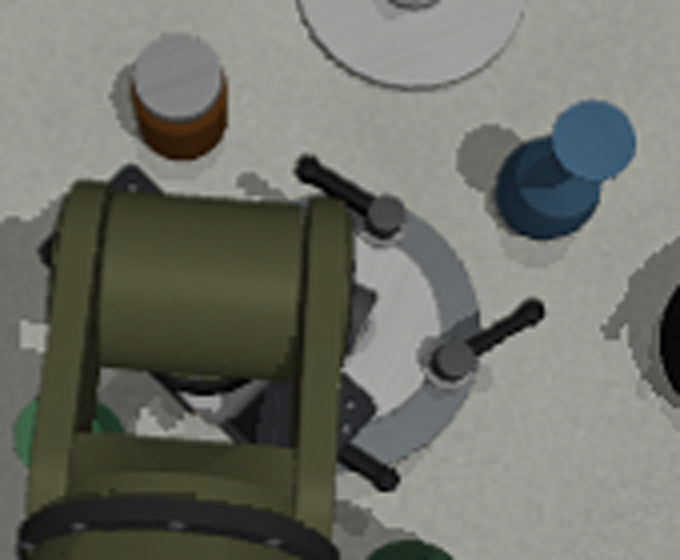

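```bash
python3 - <<'E'
from h import *
c=camera("side");o,p,R=pose()
for n,q in(("tcp",p),("A end top",[.53,.0123,.1645]),("A piv top",[*piv("A"),.1665])):
    u=proj(c,q)[0];print(n,((u-[240,150]+.5)*4).round(0))
a,s=target("A",66,-1,.0265)
path([((*a,.145),s,1)])
E
```

```text
tcp [232. 225.]
A end top [223. 202.]
A piv top [320. 201.]
[0.0198, -0.0007, 0.0018, 0.2, -0.1, 0.1]
```

```bash
python3 - <<'E'
from h import *
c=camera("side");print(proj(c,[.1566,.527,.169]))
crop(c,"s4",270,140,340,220,9)
E
```

```text
[[ 57.67903021 173.03296772]]
```

View pics/s4.png

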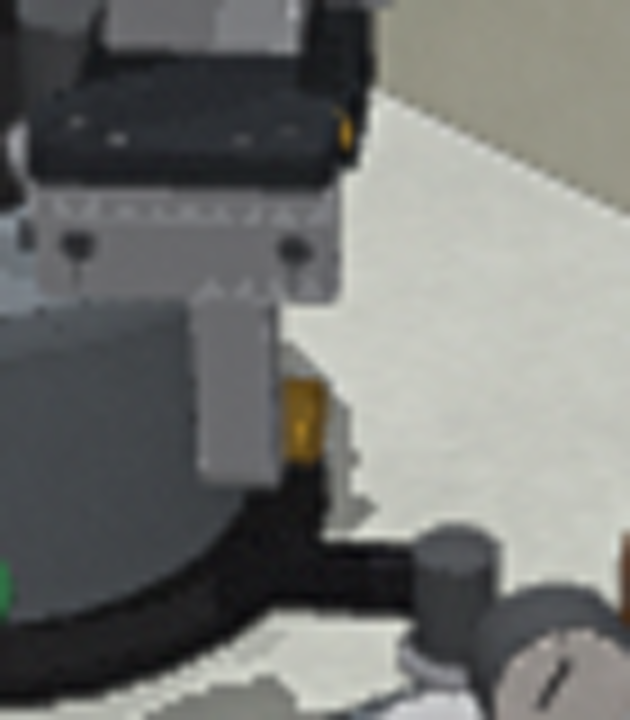

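```bash
python3 - <<'E'
from h import *
c=camera("side")
im=cv2.imread("pics/side0.png");c["pixels"]=im[:,:,::-1]
p=np.array([.1566,.527,.169]);s=np.radians(73.5);y=np.array([np.cos(s),np.sin(s),0])
q=[p+y*.053,p-y*.053,p]
crop(c,"s5",0,60,90,190,5,proj(c,np.array(q)))
t=camera("top");print(proj(t,np.array(q)))
o,pp,R=pose();print(o["force"],pp,proj(t,pp),[ (proj(t,pp+[0,0,z])).round(0).tolist() for z in (.1,.2)])
E
```

```text
[[ 56.37849888 385.09246031]
 [ 99.08266767 399.26696422]
 [ 77.60895252 392.16317492]]
[ 0.15199797  0.33062376 -0.26611328] [ 0.51919086 -0.01040705  0.16687153] [[312.12465503 229.94460961]] [[[312.0, 225.0]], [[311.0, 219.0]]]
```

View pics/s5.png

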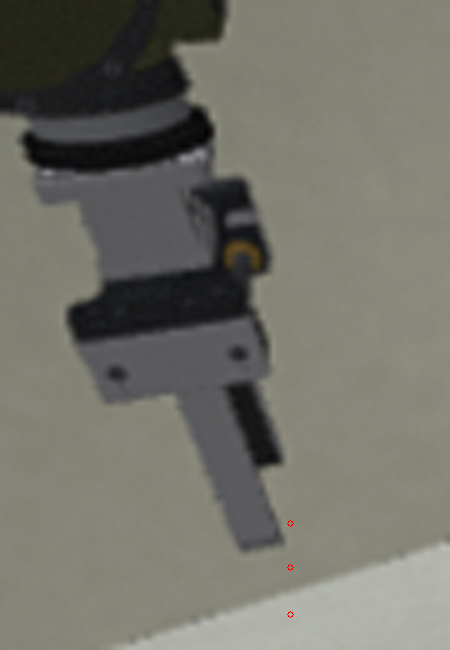

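```bash
python3 - <<'E'
from h import *
c=camera("side");o,p,R=pose();print(p)
for z in (0,.019,.03,.04,.078,.097,.12,.15): print(z,((proj(c,p+[0,0,z])[0]-[270,140]+.5)*9).round(0))
stat()
E
```

```text
[ 0.51916616 -0.01035204  0.16679969]
0 [254. 587.]
0.019 [251. 526.]
0.03 [250. 489.]
0.04 [248. 456.]
0.078 [242. 326.]
0.097 [239. 259.]
0.12 [236. 176.]
0.15 [231.  64.]
t 2.77 p [ 0.5192 -0.0104  0.1668] psi 44.0 tilt 0.12 q [ -5.  13.  92.   0.  74. -49.] F [-0.6 -1.   0.2] w 0.001
```

```bash
python3 - <<'E'
from h import *
im=cv2.imread("pics/top0.png")[330:400,0:140];cv2.imwrite("pics/t5.png",cv2.resize(im,None,fx=5,fy=5,interpolation=cv2.INTER_CUBIC))
im=cv2.imread("pics/t3.png")
c=camera("top");crop(c,"t6",260,180,350,290,7,[proj(c,pose()[1])[0]])
E
```

```text
(no output)
```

View pics/t5.png

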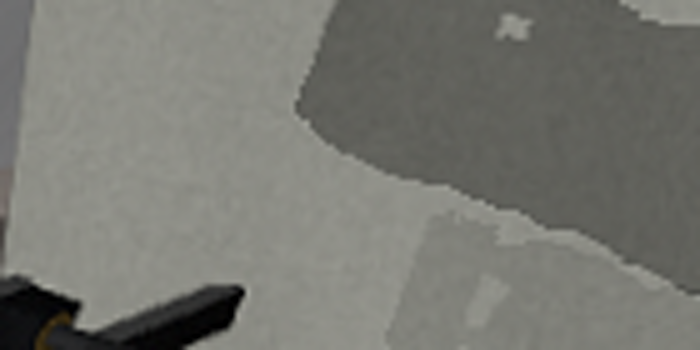

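View pics/t6.png

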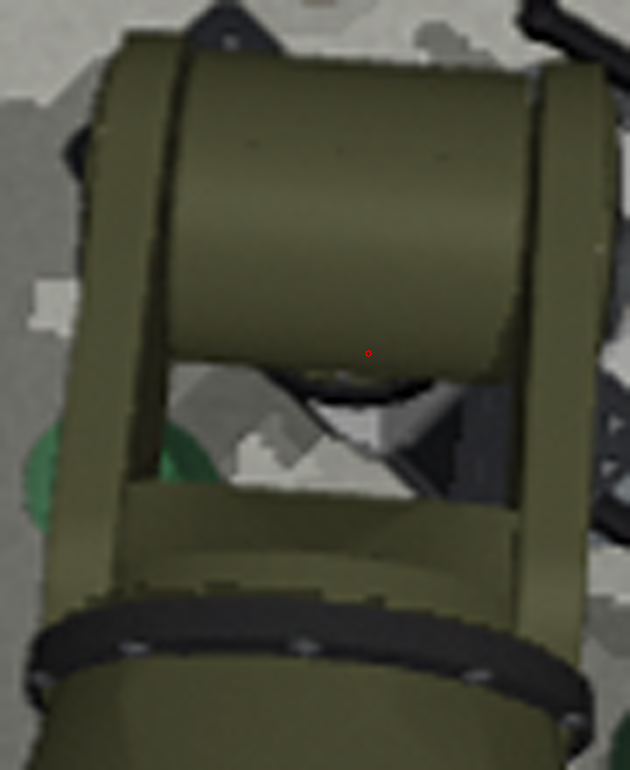

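```bash
python3 - <<'E'
from h import *
p=np.array([.1566,.527,.169]);s=np.radians(73.5);y=np.array([np.cos(s),np.sin(s),0]);z=np.array([np.sin(s),-np.cos(s),0])
t=camera("top");c=camera("side")
for dz in(0,.02,.03,.04,.05):
    print(dz,[proj(t,p+y*a+z*b+[0,0,dz])[0].round(1).tolist() for a in(.047,.0595) for b in (-.008,.008)])
    print("  side +y",[proj(c,p+y*a+z*b+[0,0,dz])[0].round(1).tolist() for a in(.047,.0595) for b in (-.008,.008)])
    print("  side -y",[proj(c,p-y*a+z*b+[0,0,dz])[0].round(1).tolist() for a in(.047,.0595) for b in (-.008,.008)])
E
```

```text
0 [[57.5, 389.5], [60.1, 382.3], [52.5, 387.8], [55.1, 380.7]]
  side +y [[54.3, 165.9], [61.0, 164.6], [54.3, 163.8], [61.0, 162.6]]
  side -y [[54.1, 182.1], [61.3, 180.6], [54.1, 184.4], [61.3, 182.9]]
0.02 [[51.4, 392.2], [54.1, 384.9], [46.3, 390.5], [49.0, 383.2]]
  side +y [[51.7, 159.2], [58.5, 157.9], [51.7, 157.2], [58.5, 156.0]]
  side -y [[51.3, 175.1], [58.6, 173.7], [51.3, 177.4], [58.6, 176.0]]
0.03 [[48.2, 393.7], [51.0, 386.3], [43.1, 391.9], [45.8, 384.5]]
  side +y [[50.3, 155.8], [57.2, 154.6], [50.4, 153.9], [57.2, 152.6]]
  side -y [[49.9, 171.6], [57.2, 170.2], [49.9, 173.9], [57.2, 172.4]]
0.04 [[45.0, 395.2], [47.8, 387.6], [39.8, 393.4], [42.6, 385.9]]
  side +y [[49.0, 152.4], [55.9, 151.2], [49.1, 150.5], [55.9, 149.2]]
  side -y [[48.5, 168.1], [55.9, 166.7], [48.4, 170.3], [55.8, 168.9]]
0.05 [[41.7, 396.7], [44.5, 389.1], [36.5, 394.9], [39.3, 387.3]]
  side +y [[47.7, 149.0], [54.6, 147.7], [47.7, 147.0], [54.6, 145.8]]
  side -y [[47.1, 164.5], [54.5, 163.1], [47.0, 166.7], [54.4, 165.3]]
```

The fingertip appears in both cameras about 39 mm above the reported TCP, at the start pose as well as here. I'll go by the pictures: real tip z = reported z + 0.039.

```bash
echo 'DZ=.039' >> h.py; python3 - <<'E'
from h import *
a,s=target("A",66,-1,.0265)
path([((*a,.106),s,2)])
E
```

```text
[0.0301, -0.0007, 0.0006, 0.1, 0.1, -0.0] 
[0.03, -0.0007, 0.0006, 0.1, -0.0, -0.0]
```

Call:
{"method": "step_arm", "body": {"motion": [[[0.02,-0.0007,0.0006,0,0,0],[0.02,-0.0007,0.0006,0,0,0],[0.02,0,0,0,0,0]]]}}

```text
time_s: 3.3
ee_pos: [0.5186, -0.0123, 0.1052]
eef_rot: [0.7, 1.57, -0.104]
force: [0.8, 0.1, -0.9]
grip_width: 0.0004
```

```bash
python3 - <<'E'
from h import *
stat()
c=camera("side");o,p,R=pose();y=R[:,1]*.0125;z=R[:,2]*.008
crop(c,"s7",270,140,350,230,8,proj(c,np.array([p+[0,0,DZ]-y+z,p+[0,0,DZ]-y-z])))
a,s=target("A",66,-1,.0265);print(a,s)
E
```

```text
t 3.3 p [ 0.5186 -0.0123  0.1052] psi 44.0 tilt 0.04 q [ -5.  17.  97.  -0.  67. -49.] F [ 0.8  0.1 -0.9] w 0.0004
[ 0.51877013 -0.01216379] 43.75
```

View pics/s7.png

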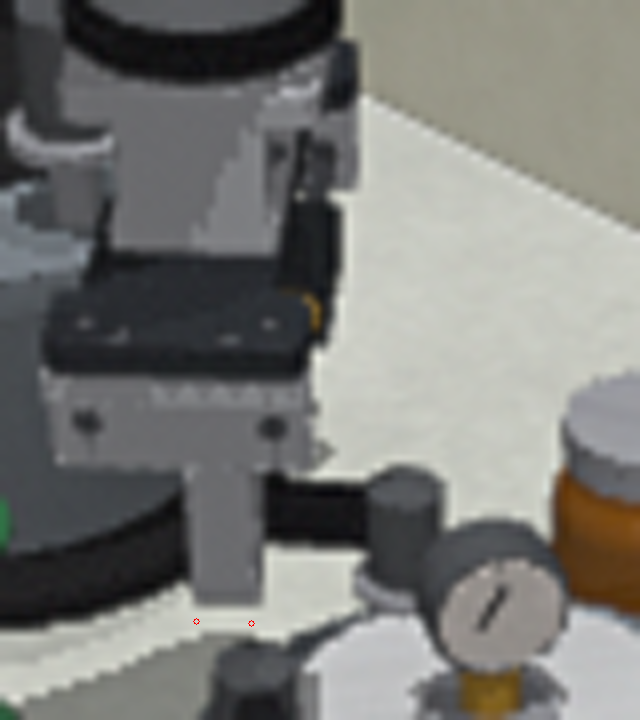

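```bash
cat >> h.py <<'E'
def push(k,off0,off1,sgn,n,z,d=.0185,r=.048,pre=1):
    P=[];S=[]
    o,p,R=pose()
    a,s=target(k,off0,sgn,d,r)
    for i in range(1,pre+1): P.append(p+(np.array([*a,z])-p)*i/pre);S.append(s)
    for i in range(1,n+1):
        a,s=target(k,off0+(off1-off0)*i/n,sgn,d,r);P.append([*a,z]);S.append(s)
    rows(P,S)
E
python3 - <<'E'
from h import *
push("A",66,1,-1,7,.102)
E
```

```text
[0.0006, 0.009, 0.001, 0.2, -0.1, 0.1] 
[-0.0, 0.008, -0.0024, 9.3, -0.0, 0.0] 
[-0.0, 0.008, -0.0023, 9.3, -0.0, 0.0] 
[-0.0, 0.008, -0.0024, 9.3, -0.0, 0.0] 
[-0.0, 0.008, -0.0023, 9.2, -0.0, 0.0] 
[-0.0, 0.008, -0.0024, 9.3, -0.0, 0.0] 
[-0.0, 0.008, -0.0023, 9.3, -0.0, 0.0] 
[-0.0, 0.0079, -0.0024, 9.3, -0.0, 0.0]
```

Call:
{"method": "step_arm", "body": {"motion": [[[0.001,0.008,0,0,0,0],[0,0.008,-0.0023,9.3,0,0],[0,0.008,-0.0023,9.3,0,0],[0,0.008,-0.0023,9.3,0,0],[0,0.008,-0.0023,9.3,0,0],[0,0.008,-0.0023,9.3,0,0],[0,0.008,-0.0023,9.3,0,0],[0,0.008,-0.0023,9.3,0,0]]]}}

```text
time_s: 4.35
ee_pos: [0.5712, 0.0235, 0.105]
eef_rot: [-1.786, 1.57, 2.553]
force: [-3.9, 1.0, -2.3]
grip_width: 0.0003
```

```bash
python3 - <<'E'
from h import *
stat()
c=camera("side");crop(c,"s8",250,130,400,250,5)
c=camera("top");crop(c,"t8",260,140,430,280,4)
E
```

```text
t 4.35 p [0.5712 0.0235 0.105 ] psi -21.4 tilt 0.04 q [-1. 23. 88.  0. 69. 20.] F [-3.9  1.  -2.3] w 0.0003
```

View pics/s8.png

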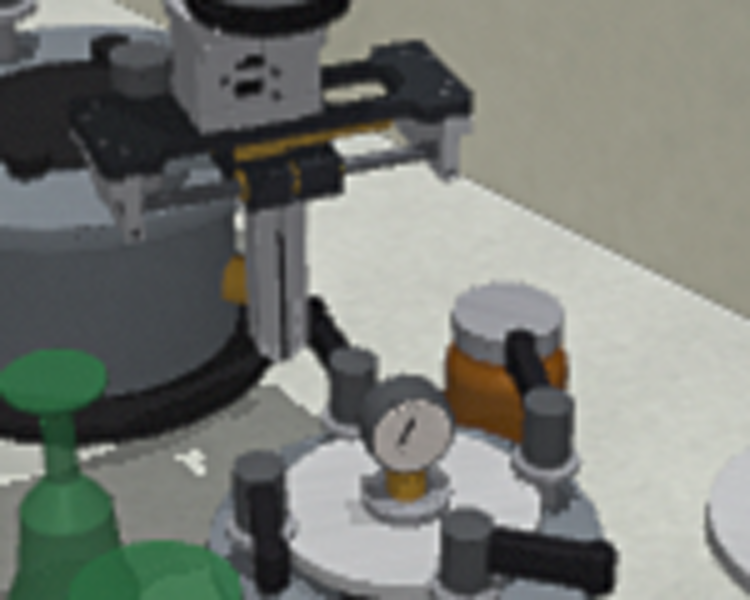

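View pics/t8.png

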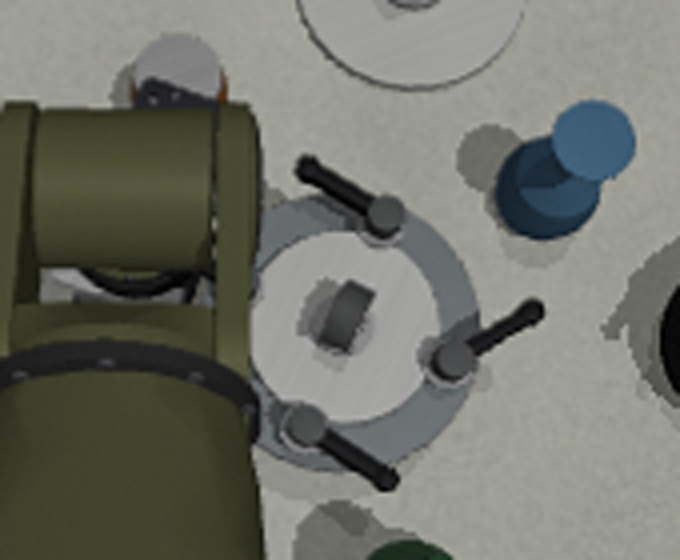

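```bash
cat >> h.py <<'E'
def hop(k,off,sgn,nmid,z=.102,zt=.178,dgap=.009,dcur=None,down=3):
    """from present contact: back off by -sign y, up, across, down at start of push k"""
    o,p,R=pose();b=p+R[:,1]*dcur*.007
    a,s=target(k,off,sgn,.0185+dgap)
    path([((*b[:2],p[2]),psi(R),1),((*b[:2],zt),psi(R),2),((*a,zt),s,nmid),((*a,z),s,down)])
E
python3 - <<'E'
from h import *
c=camera("side")
a=np.radians(BASE["A"]);u=np.array([np.cos(a),np.sin(a)])
for off in(-10,0,10,20):
    t=np.radians(BASE["A"]+off);e=piv("A")+.062*np.array([np.cos(t),np.sin(t)]);print(off,((proj(c,[*e,.161])[0]-[250,130]+.5)*5).round(0))
hop("C",50,1,6,dcur=-1,z=.13,down=1)
E
```

```text
-10 [329. 293.]
0 [308. 296.]
10 [288. 301.]
20 [269. 308.]
[-0.0, -0.007, -0.0, 0.0, -0.0, -0.1] 
[-0.0365, -0.0, -0.0, 0.0, -0.0, 0.0] 
[-0.0364, -0.0001, -0.0, 0.0, -0.0, 0.0] 
[-0.0, 0.0127, 0.0332, -8.1, -0.0, 0.0] 
[-0.0001, 0.0079, 0.0346, -8.1, -0.0, 0.0] 
[0.0, 0.0029, 0.0355, -8.2, -0.0, 0.0] 
[-0.0, -0.0021, 0.0355, -8.1, -0.0, 0.0] 
[-0.0, -0.0072, 0.0348, -8.1, -0.0, 0.0] 
[-0.0, -0.0119, 0.0334, -8.1, -0.0, 0.0] 
[0.048, -0.0, 0.0001, -0.0, -0.0, 0.0]
```

Call:
{"method": "step_arm", "body": {"motion": [[[0,-0.007,0,0,0,0],[-0.037,0,0,0,0,0],[-0.037,0,0,0,0,0],[0,0.0127,0.0332,-8.1,0,0],[0,0.008,0.0346,-8.1,0,0],[0,0.003,0.0355,-8.2,0,0],[0,-0.002,0.0355,-8.1,0,0],[0,-0.0072,0.0348,-8.1,0,0],[0,-0.012,0.0334,-8.1,0,0],[0.025,0,0,0,0,0]]]}}

```text
time_s: 5.75
ee_pos: [0.5641, -0.1904, 0.155]
eef_rot: [0.633, 1.567, -0.455]
force: [0.5, -0.4, -0.8]
grip_width: 0.0003
```

```bash
python3 - <<'E'
from h import *
stat();a,s=target("C",50,1,.0275);print(a,s)
c=camera("side");crop(c,"s9",280,170,430,290,5)
c=camera("top");crop(c,"t9",260,140,430,280,4)
path([((*a,.102),s,3)])
E
```

```text
t 5.75 p [ 0.5641 -0.1904  0.155 ] psi 27.7 tilt 0.24 q [-22.  23.  81.  -0.  76. -50.] F [ 0.5 -0.4 -0.8] w 0.0003
[ 0.56478125 -0.18776284] 27.75
[0.0165, 0.0007, 0.0003, -0.0, -0.1, 0.1] 
[0.0165, 0.0008, 0.0003, -0.1, -0.0, 0.0] 
[0.0165, 0.0007, 0.0003, -0.0, -0.0, 0.0]
```

View pics/s9.png

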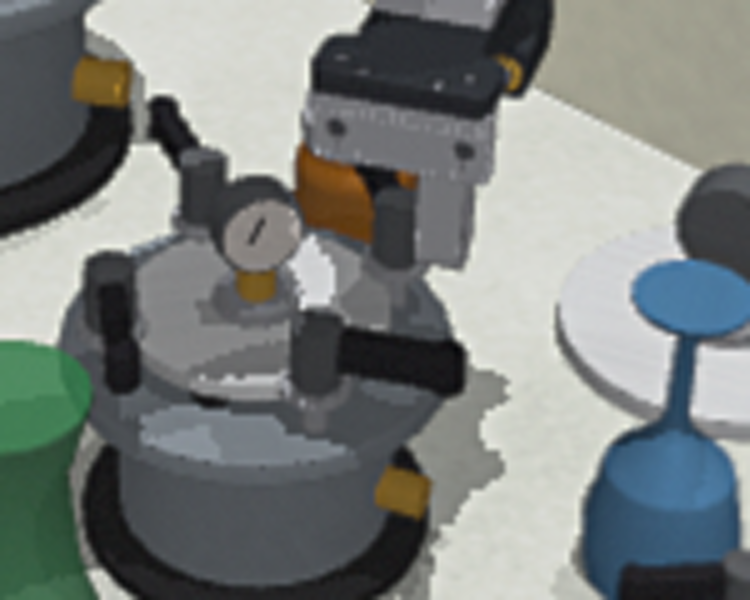

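View pics/t9.png

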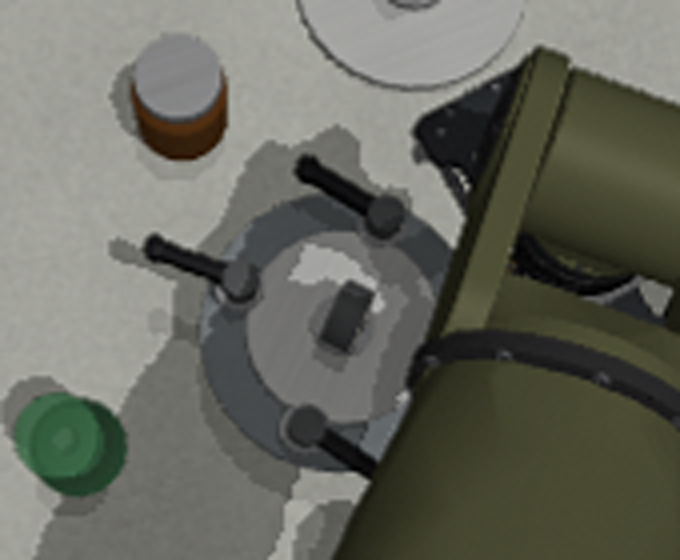

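```bash
cat >> h.py <<'E'
def off(c,k,hub,end,x0=260,y0=140,kk=4,zh=.163,ze=.161):
    f=lambda p:((p[0])/kk+x0-.5,(p[1])/kk+y0-.5)
    h=onz(c,f(hub),zh);e=onz(c,f(end),ze);v=e-h
    v2=e[:2]-piv(k)
    print(k,"off hub",w(np.degrees(np.arctan2(v[1],v[0]))-BASE[k]).round(1),"off piv",w(np.degrees(np.arctan2(v2[1],v2[0]))-BASE[k]).round(1),np.hypot(*v[:2]).round(4),np.hypot(*v2).round(4))
E
python3 - <<'E'
from h import *
c=camera("top");off(c,"A",(240,282),(154,246))
a,s=target("C",50,1,.0275)
path([((*a,.102),s,2)])
E
```

```text
A off hub -1.9 off piv 0.2 0.0579 0.0563
[0.0255, 0.0008, 0.0004, -0.1, -0.1, 0.1] 
[0.0256, 0.0007, 0.0004, -0.0, 0.0, -0.0]
```

Call:
{"method": "step_arm", "body": {"motion": [[[0.017,0.001,0,0,0,0],[0.017,0.001,0,0,0,0],[0.017,0,0,0,0,0]]]}}

```text
time_s: 6.28
ee_pos: [0.5656, -0.1868, 0.101]
eef_rot: [-2.418, 1.57, 2.776]
force: [-0.6, -0.8, 0.2]
grip_width: 0.0003
```

```bash
python3 - <<'E'
from h import *
stat();a,s=target("C",50,1,.0275);print(a,s)
push("C",50,0,1,5,.102)
E
```

```text
t 6.28 p [ 0.5656 -0.1868  0.101 ] psi 27.6 tilt 0.02 q [-22.  26.  84.  -0.  70. -49.] F [-0.6 -0.8  0.2] w 0.0003
[ 0.56478125 -0.18776284] 27.75
[-0.001, -0.0101, 0.0005, -0.2, -0.0, 0.0] 
[0.0, -0.0086, 0.0025, 10.0, -0.0, 0.0] 
[0.0, -0.0087, 0.0025, 10.0, -0.0, 0.0] 
[0.0001, -0.0086, 0.0024, 10.0, -0.0, 0.0] 
[-0.0, -0.0086, 0.0025, 10.0, -0.0, 0.0] 
[-0.0, -0.0086, 0.0025, 10.0, -0.0, 0.0]
```

Call:
{"method": "step_arm", "body": {"motion": [[[0,-0.01,0.0005,0,0,0],[0,-0.0086,0.0025,10,0,0],[0,-0.0086,0.0025,10,0,0],[0,-0.0086,0.0025,10,0,0],[0,-0.0086,0.0025,10,0,0],[0,-0.0086,0.0025,10,0,0]]]}}

```text
time_s: 7.02
ee_pos: [0.5171, -0.2101, 0.1028]
eef_rot: [1.793, 1.569, -0.176]
force: [3.9, 0.9, -2.3]
grip_width: 0.0006
```

```bash
python3 - <<'E'
from h import *
stat();print(target("C",0,1,.0185))
c=camera("side");crop(c,"s10",280,170,430,290,5)
hop("B",77,-1,6,dcur=1,down=2)
E
```

```text
t 7.03 p [ 0.5171 -0.2101  0.1028] psi -22.8 tilt 0.09 q [-26.  22.  90.   0.  68.  -3.] F [ 3.9  0.9 -2.3] w 0.0006
(array([ 0.51704196, -0.20951878]), -22.25)
[0.0, 0.007, 0.0, 0.0, -0.0, -0.1] 
[-0.0376, -0.0, -0.0, 0.0, -0.0, 0.0] 
[-0.0376, -0.0, -0.0, 0.0, -0.0, 0.0] 
[0.0, 0.0042, -0.0288, 2.0, -0.0, 0.0] 
[0.0, 0.0033, -0.0288, 2.0, -0.0, 0.0] 
[0.0, 0.0023, -0.029, 2.0, -0.0, 0.0] 
[0.0, 0.0013, -0.029, 2.0, -0.0, 0.0] 
[0.0, 0.0002, -0.0291, 2.0, -0.0, 0.0] 
[0.0, -0.0007, -0.029, 2.0, -0.0, 0.0] 
[0.038, -0.0, -0.0, -0.0, -0.0, 0.0] 
[0.038, 0.0, -0.0, -0.0, -0.0, 0.0]
```

View pics/s10.png

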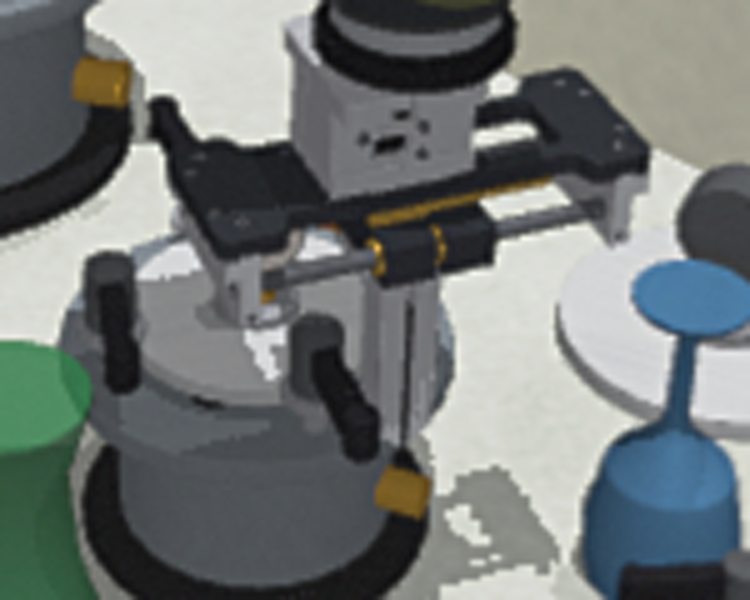

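Call:
{"method": "step_arm", "body": {"motion": [[[0,0.007,0,0,0,0],[-0.0375,0,0,0,0,0],[-0.0375,0,0,0,0,0],[0,0.004,-0.029,2,0,0],[0,0.0033,-0.029,2,0,0],[0,0.0023,-0.029,2,0,0],[0,0.0013,-0.029,2,0,0],[0,0,-0.029,2,0,0],[0,-0.0007,-0.029,2,0,0],[0.03,0,0,0,0,0]]]}}

```text
time_s: 8.32
ee_pos: [0.6153, -0.061, 0.1489]
eef_rot: [2.014, 1.567, -0.152]
force: [0.3, 0.8, -0.3]
grip_width: 0.0001
```

```bash
python3 - <<'E'
from h import *
stat();a,s=target("B",77,-1,.0275);print(a,s)
c=camera("side");crop(c,"s11",250,130,410,260,5)
c=camera("top");crop(c,"t11",260,140,430,280,4)
path([((*a,.102),s,2)])
E
```

```text
t 8.32 p [ 0.6153 -0.061   0.1489] psi -34.1 tilt 0.24 q [-9. 27. 77.  0. 76. 25.] F [ 0.3  0.8 -0.3] w 0.0001
[ 0.61463316 -0.06473512] -35.25
[0.0212, 0.0019, 0.0004, 0.5, 0.1, 0.2] 
[0.0212, 0.0018, 0.0005, 0.6, 0.0, 0.0]
```

View pics/s11.png

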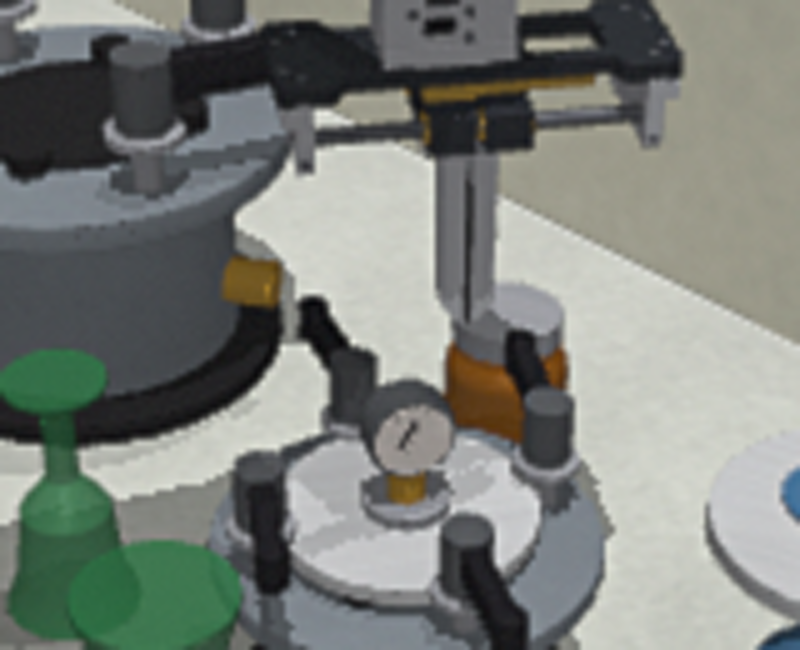

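View pics/t11.png

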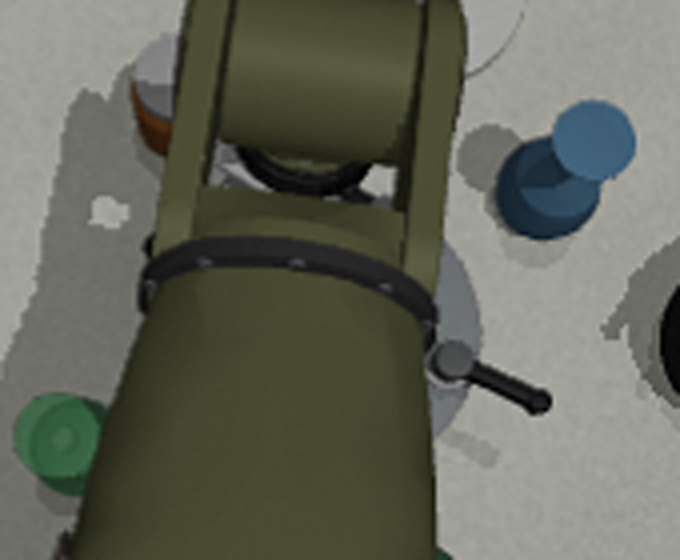

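```bash
python3 - <<'E'
from h import *
c=camera("top");off(c,"C",(455,360),(541,402))
a,s=target("B",77,-1,.0275);
path([((*a,.102),s,3)])
E
```

```text
C off hub -4.7 off piv -3.9 0.0577 0.0586
[0.0148, 0.001, 0.0003, 0.3, 0.1, 0.1] 
[0.0148, 0.001, 0.0003, 0.4, -0.0, 0.0] 
[0.0148, 0.0009, 0.0003, 0.3, -0.0, 0.0]
```

Call:
{"method": "step_arm", "body": {"motion": [[[0.016,0.001,0,0.5,0,0],[0.016,0.0015,0,0.6,0,0],[0.016,0,0,0,0,0]]]}}

```text
time_s: 8.85
ee_pos: [0.6151, -0.0641, 0.0982]
eef_rot: [-0.927, 1.571, -3.118]
force: [0.2, 0.2, -0.7]
grip_width: 0.0006
```

```bash
python3 - <<'E'
from h import *
stat();a,s=target("B",77,-1,.0275);print(a,s)
push("B",77,0,-1,8,.102)
c=camera("side");crop(c,"s12",310,130,410,260,6)
E
```

```text
t 8.85 p [ 0.6151 -0.0641  0.0982] psi -35.6 tilt 0.01 q [-9. 29. 80. -0. 71. 26.] F [ 0.2  0.2 -0.7] w 0.0006
[ 0.61463316 -0.06473512] -35.25
[-0.0038, 0.009, 0.0007, -0.3, 0.0, 0.0] 
[0.0, 0.0083, -0.0024, 9.6, 0.0, 0.0] 
[0.0, 0.0083, -0.0024, 9.6, 0.0, 0.0] 
[0.0, 0.0083, -0.0024, 9.7, 0.0, 0.0] 
[0.0, 0.0083, -0.0024, 9.6, 0.0, 0.0] 
[0.0, 0.0083, -0.0024, 9.6, 0.0, 0.0] 
[0.0, 0.0082, -0.0024, 9.6, 0.0, 0.0] 
[0.0, 0.0083, -0.0025, 9.7, 0.0, -0.0] 
[0.0, 0.0083, -0.0024, 9.6, 0.0, -0.0]
```

View pics/s12.png

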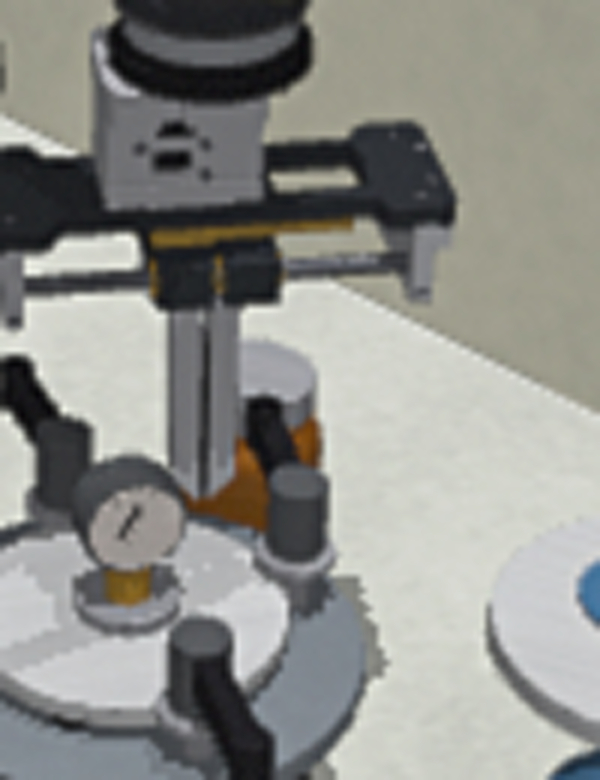

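Call:
{"method": "step_arm", "body": {"motion": [[[-0.003,0.009,0,0,0,0],[0,0.0081,-0.0024,9.4,0,0],[0,0.0081,-0.0024,9.4,0,0],[0,0.0081,-0.0024,9.4,0,0],[0,0.0081,-0.0024,9.4,0,0],[0,0.0081,-0.0024,9.4,0,0],[0,0.0081,-0.0024,9.4,0,0],[0,0.0081,-0.0024,9.4,0,0],[0,0.0081,-0.0024,9.4,0,0]]]}}

```text
time_s: 10.02
ee_pos: [0.6621, -0.1187, 0.103]
eef_rot: [-2.377, 1.569, 0.397]
force: [1.1, 2.5, -2.3]
grip_width: 0.0007
```

```bash
python3 - <<'E'
from h import *
stat();print(target("B",2,-1,.0185))
c=camera("side");crop(c,"s13",290,130,440,260,5)
hop("D",77,1,8,dcur=-1,down=2)
E
```

```text
t 10.03 p [ 0.6621 -0.1187  0.103 ] psi -111.0 tilt 0.07 q [-13.  36.  69.   0.  75.  98.] F [ 1.1  2.5 -2.3] w 0.0007
(array([ 0.66082418, -0.11906248]), -110.25)
[0.0, -0.007, 0.0, -0.0, -0.1, 0.0] 
[-0.0375, -0.0, 0.0, 0.0, 0.0, 0.0] 
[-0.0375, -0.0, 0.0001, 0.0, 0.0, 0.0] 
[0.0, 0.0097, 0.0217, -9.5, 0.0, 0.0] 
[0.0, 0.006, 0.023, -9.6, 0.0, 0.0] 
[0.0, 0.0021, 0.0236, -9.5, 0.0, 0.0] 
[0.0, -0.0019, 0.0237, -9.5, 0.0, 0.1] 
[0.0, -0.0057, 0.0231, -9.6, 0.0, -0.0] 
[0.0, -0.0095, 0.0218, -9.5, 0.0, -0.0] 
[0.0, -0.013, 0.0199, -9.5, 0.0, -0.0] 
[0.0001, -0.0161, 0.0175, -9.6, 0.0, -0.0] 
[0.038, -0.0, -0.0, 0.0, 0.0, -0.0] 
[0.038, -0.0, -0.0, 0.0, 0.0, -0.0]
```

View pics/s13.png

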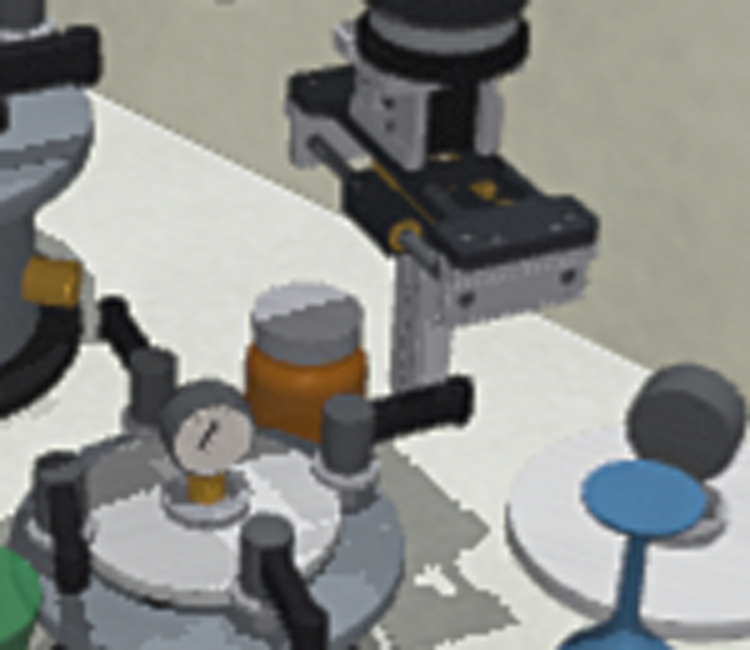

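Call:
{"method": "step_arm", "body": {"motion": [[[0,-0.007,0,0,0,0],[-0.0375,0,0,0,0,0],[-0.0375,0,0,0,0,0],[0,0.0097,0.0217,-9.5,0,0],[0,0.006,0.023,-9.5,0,0],[0,0.002,0.0236,-9.5,0,0],[0,-0.002,0.0237,-9.5,0,0],[0,-0.0057,0.023,-9.5,0,0],[0,-0.0095,0.0218,-9.5,0,0],[0,-0.013,0.02,-9.5,0,0],[0,-0.016,0.0175,-9.5,0,0],[0.03,0,0,0,0,0]]]}}

```text
time_s: 11.58
ee_pos: [0.4746, -0.1229, 0.1496]
eef_rot: [1.81, 1.565, -0.361]
force: [1.0, -0.7, -0.4]
grip_width: 0.0006
```

```bash
python3 - <<'E'
from h import *
stat();a,s=target("D",77,1,.0275);print(a,s)
c=camera("side");crop(c,"s14",250,130,410,260,5)
c=camera("top");crop(c,"t14",260,140,430,280,4)
path([((*a,.102),s,3)])
E
```

```text
t 11.57 p [ 0.4746 -0.1229  0.1496] psi -34.4 tilt 0.31 q [-19.  10.  98.  -0.  71.  16.] F [ 1.  -0.7 -0.4] w 0.0006
[ 0.47456684 -0.12186488] -35.25
[0.0146, 0.0004, -0.0004, 0.2, 0.0, 0.2] 
[0.0147, 0.0004, -0.0004, 0.3, 0.0, -0.0] 
[0.0146, 0.0003, -0.0003, 0.2, 0.0, -0.1]
```

View pics/s14.png

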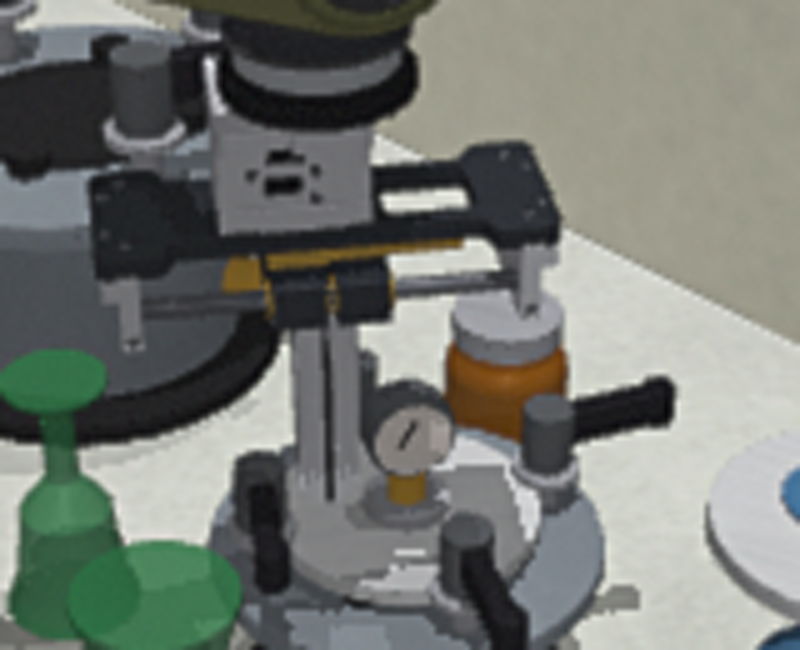

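View pics/t14.png

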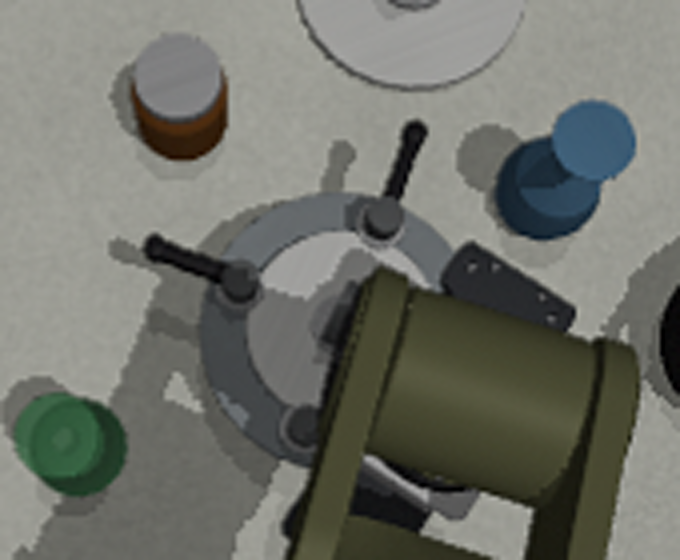

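```bash
python3 - <<'E'
from h import *
c=camera("top");off(c,"B",(384,218),(414,131))
E
```

```text
B off hub 1.6 off piv 1.6 0.0597 0.0575
```

Call:
{"method": "step_arm", "body": {"motion": [[[0.0155,0.0005,0,0.3,0,0],[0.0155,0.0005,0,0.3,0,0],[0.0155,0,0,0.2,0,0]]]}}

```text
time_s: 12.1
ee_pos: [0.4748, -0.1233, 0.0997]
eef_rot: [-1.174, 1.57, 2.918]
force: [-0.7, 0.0, 0.5]
grip_width: 0.0003
```

```bash
python3 - <<'E'
from h import *
stat();a,s=target("D",77,1,.0275);print(a,s)
push("D",77,1,1,8,.102)
c=camera("side");crop(c,"s15",270,130,370,260,6)
E
```

```text
t 12.1 p [ 0.4748 -0.1233  0.0997] psi -35.5 tilt 0.02 q [-19.  14. 101.  -0.  65.  17.] F [-0.7  0.   0.5] w 0.0003
[ 0.47456684 -0.12186488] -35.25
[-0.0023, -0.01, -0.001, -0.3, 0.0, 0.0] 
[0.0, -0.0082, 0.0024, 9.5, 0.0, 0.0] 
[0.0, -0.0082, 0.0024, 9.5, 0.0, 0.0] 
[0.0, -0.0081, 0.0024, 9.5, 0.0, 0.0] 
[0.0, -0.0082, 0.0024, 9.5, 0.0, 0.0] 
[0.0, -0.0082, 0.0024, 9.5, 0.0, 0.0] 
[0.0, -0.0082, 0.0024, 9.5, 0.0, 0.0] 
[0.0, -0.0082, 0.0024, 9.5, 0.0, 0.0] 
[0.0, -0.0081, 0.0023, 9.5, 0.0, -0.0]
```

View pics/s15.png

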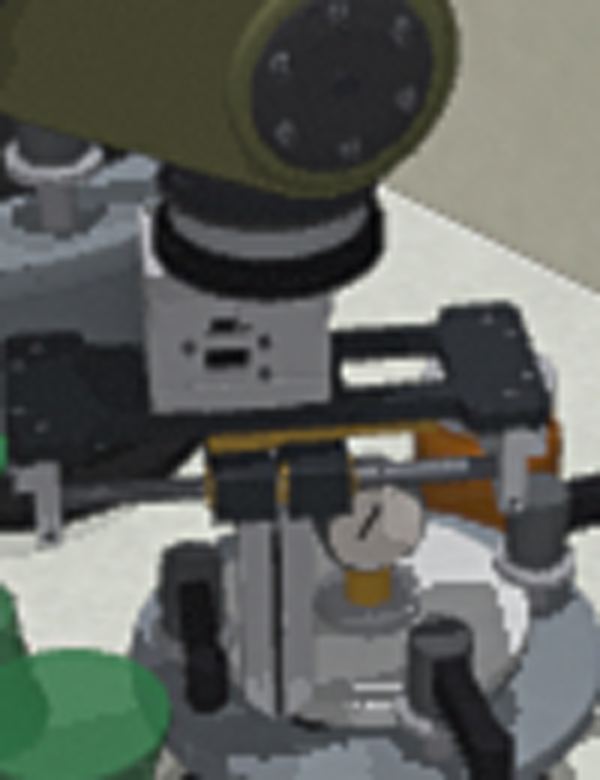

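Call:
{"method": "step_arm", "body": {"motion": [[[-0.001,-0.01,-0.001,0,0,0],[0,-0.0082,0.0024,9.5,0,0],[0,-0.0082,0.0024,9.5,0,0],[0,-0.0082,0.0024,9.5,0,0],[0,-0.0082,0.0024,9.5,0,0],[0,-0.0082,0.0024,9.5,0,0],[0,-0.0082,0.0024,9.5,0,0],[0,-0.0082,0.0024,9.5,0,0],[0,-0.0082,0.0024,9.5,0,0]]]}}

```text
time_s: 13.28
ee_pos: [0.4284, -0.0662, 0.1025]
eef_rot: [2.82, 1.569, -0.703]
force: [-0.1, -3.7, -1.5]
grip_width: 0.0002
```

```bash
python3 - <<'E'
from h import *
stat();print(target("D",1,1,.0185))
c=camera("side");crop(c,"s16",250,150,410,280,5)
c=camera("top");crop(c,"t16",260,140,430,280,4)
hop("A",0,-1,9,dcur=1,down=2)
E
```

```text
t 13.28 p [ 0.4284 -0.0662  0.1025] psi -111.9 tilt 0.08 q [-14.   6. 110.  -0.  64.  98.] F [-0.1 -3.7 -1.5] w 0.0002
(array([ 0.42837068, -0.06663972]), -111.25)
[-0.0, 0.007, -0.0, -0.0, -0.1, 0.0] 
[-0.0378, -0.0, 0.0, 0.0, 0.0, 0.0] 
[-0.0378, -0.0, 0.0001, 0.0, 0.0, 0.0] 
[0.0, -0.0158, -0.0103, -9.9, 0.0, 0.0] 
[0.0, -0.0139, -0.0127, -10.0, 0.0, 0.0] 
[0.0, -0.0114, -0.015, -9.9, 0.0, 0.0] 
[0.0, -0.0087, -0.0168, -9.9, 0.0, 0.0] 
[0.0, -0.0056, -0.0179, -10.0, 0.0, 0.0] 
[-0.0, -0.0025, -0.0187, -9.9, 0.0, 0.0] 
[-0.0, 0.0008, -0.0189, -9.9, 0.0, 0.0] 
[-0.0, 0.004, -0.0184, -9.9, 0.0, 0.0] 
[-0.0, 0.0071, -0.0174, -10.0, 0.0, 0.0] 
[0.038, 0.0001, -0.0, 0.0, -0.0, 0.0] 
[0.038, 0.0, -0.0, 0.0, -0.0, 0.0]
```

View pics/s16.png

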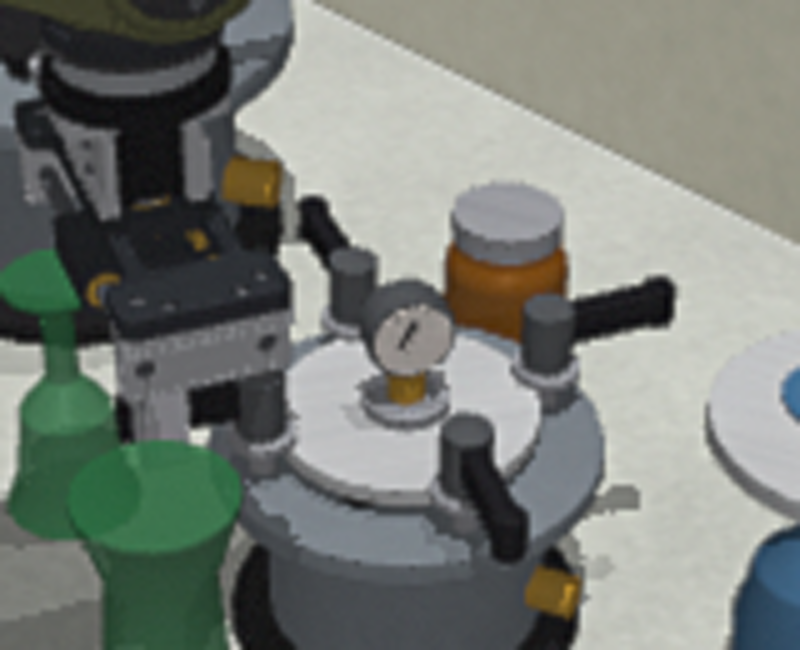

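View pics/t16.png

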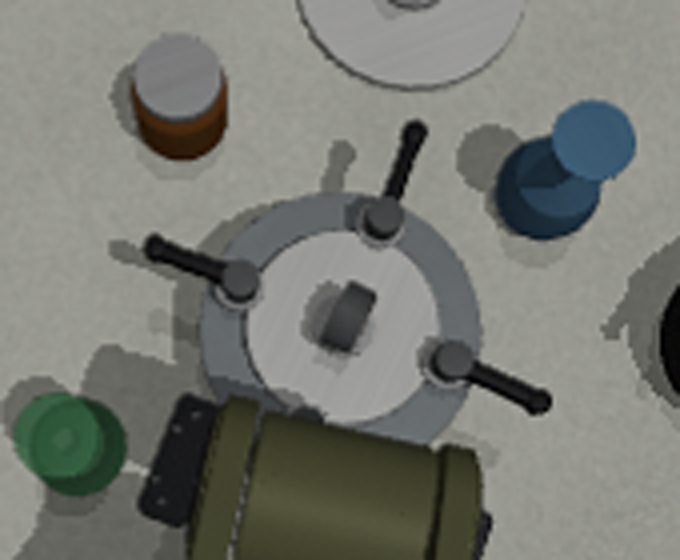

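Call:
{"method": "step_arm", "body": {"motion": [[[0,0.007,0,0,0,0],[-0.038,0,0,0,0,0],[-0.038,0,0,0,0,0],[0,-0.016,-0.0103,-9.9,0,0],[0,-0.014,-0.0127,-10,0,0],[0,-0.0114,-0.015,-9.9,0,0],[0,-0.0087,-0.0168,-9.9,0,0],[0,-0.0056,-0.018,-10,0,0],[0,-0.0025,-0.0187,-9.9,0,0],[0,0.0008,-0.019,-9.9,0,0],[0,0.004,-0.0184,-9.9,0,0],[0,0.007,-0.0174,-10,0,0]]]}}

```text
time_s: 14.88
ee_pos: [0.5644, 0.0261, 0.1779]
eef_rot: [-2.411, 1.571, 1.923]
force: [-0.2, -0.5, -0.1]
grip_width: 0.0005
```

```bash
python3 - <<'E'
from h import *
stat();a,s=target("A",0,-1,.0275);print(a,s)
c=camera("side");crop(c,"s17",250,130,410,260,5)
c=camera("top");crop(c,"t17",260,140,430,280,4)
path([((*a,.094),s,4)])
E
```

```text
t 14.88 p [0.5644 0.0261 0.1779] psi -21.6 tilt 0.01 q [-1. 19. 84.  0. 77. 21.] F [-0.2 -0.5 -0.1] w 0.0005
[0.56382817 0.02632662] -22.25
[0.0209, -0.0001, 0.0001, 0.1, -0.0, 0.0] 
[0.0209, -0.0002, 0.0001, 0.1, -0.0, 0.0] 
[0.0209, -0.0001, 0.0001, 0.1, -0.0, 0.0] 
[0.0209, -0.0001, 0.0001, 0.1, -0.0, 0.0]
```

View pics/s17.png

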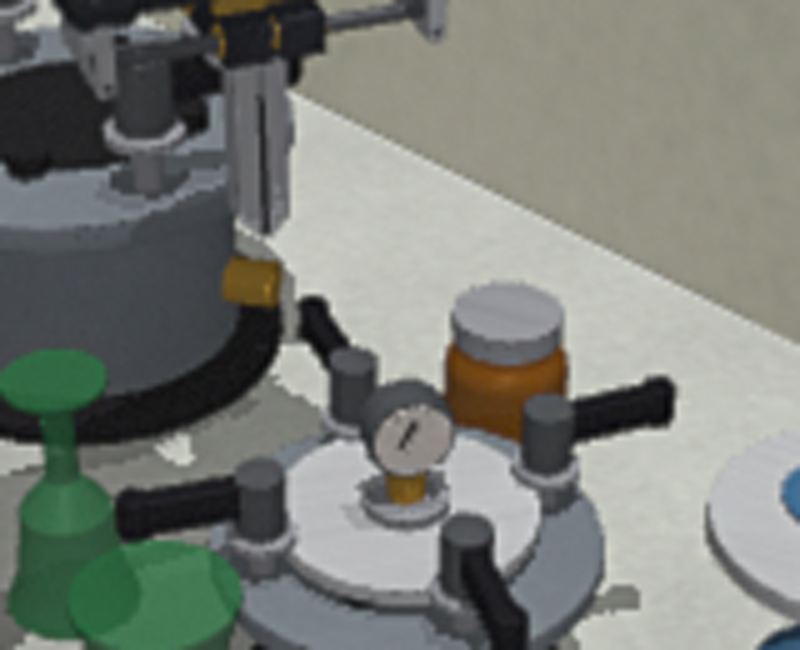

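View pics/t17.png

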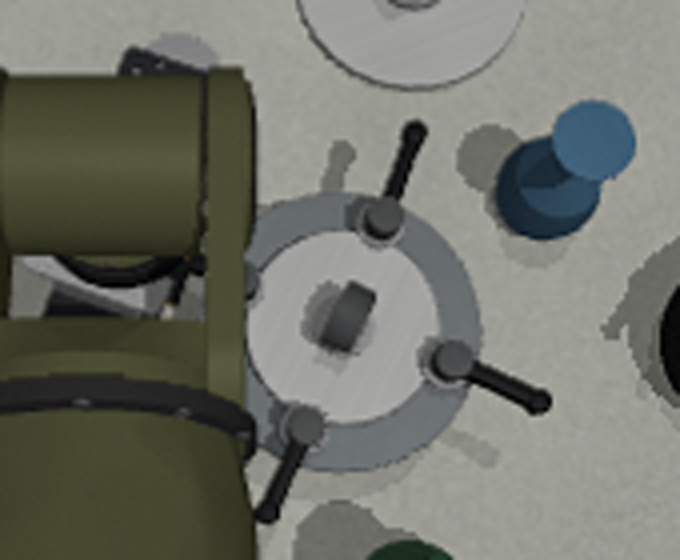

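```bash
python3 - <<'E'
from h import *
c=camera("top");off(c,"D",(302,425),(267,515))
E
```

```text
D off hub -0.4 off piv -2.2 0.0576 0.0576
```

Call:
{"method": "step_arm", "body": {"motion": [[[0.021,0,0,0.2,0,0],[0.021,0,0,0.2,0,0],[0.021,0,0,0,0,0],[0.021,0,0,0,0,0]]]}}

```text
time_s: 15.52
ee_pos: [0.5634, 0.0255, 0.0935]
eef_rot: [1.812, 1.571, -0.155]
force: [0.2, 0.1, -0.4]
grip_width: 0.0007
```

```bash
python3 - <<'E'
from h import *
stat();a,s=target("A",0,-1,.0275);print(a,s)
push("A",0,-74,-1,8,.094)
c=camera("side");crop(c,"s18",270,130,370,260,6)
E
```

```text
t 15.53 p [0.5634 0.0255 0.0935] psi -22.8 tilt 0.01 q [-1. 23. 90. -0. 67. 22.] F [ 0.2  0.1 -0.4] w 0.0007
[0.56382817 0.02632662] -22.25
[-0.0005, 0.0091, -0.001, -0.5, -0.0, -0.0] 
[-0.0, 0.0079, -0.0023, 9.2, -0.0, -0.0] 
[-0.0, 0.008, -0.0024, 9.3, -0.0, -0.0] 
[-0.0, 0.008, -0.0023, 9.2, -0.0, -0.0] 
[-0.0, 0.0079, -0.0023, 9.3, -0.0, -0.0] 
[-0.0, 0.008, -0.0024, 9.2, -0.0, -0.0] 
[-0.0, 0.0079, -0.0023, 9.3, -0.0, -0.0] 
[-0.0, 0.008, -0.0024, 9.2, -0.0, -0.0] 
[-0.0, 0.0079, -0.0023, 9.3, -0.0, -0.0]
```

View pics/s18.png

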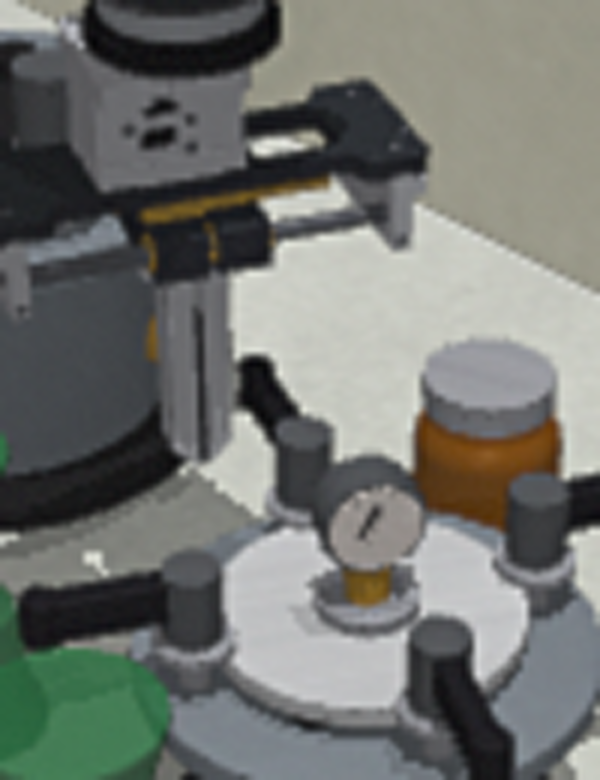

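Call:
{"method": "step_arm", "body": {"motion": [[[0,0.009,-0.001,0,0,0],[0,0.008,-0.0023,9.2,0,0],[0,0.008,-0.0023,9.2,0,0],[0,0.008,-0.0023,9.2,0,0],[0,0.008,-0.0023,9.2,0,0],[0,0.008,-0.0023,9.2,0,0],[0,0.008,-0.0023,9.2,0,0],[0,0.008,-0.0023,9.2,0,0],[0,0.008,-0.0023,9.2,0,0]]]}}

```text
time_s: 16.7
ee_pos: [0.622, -0.0151, 0.095]
eef_rot: [-2.531, 1.569, 0.497]
force: [0.6, 4.7, -3.0]
grip_width: 0.0005
```

```bash
python3 - <<'E'
from h import *
stat();print(target("A",-74,-1,.0185))
push("A",-74,-82,-1,4,.094)
E
```

```text
t 16.7 p [ 0.622  -0.0151  0.095 ] psi -96.5 tilt 0.09 q [-5. 30. 79.  0. 71. 92.] F [ 0.6  4.7 -3. ] w 0.0005
(array([ 0.62083414, -0.01534773]), -96.25)
[0.001, 0.0004, 0.0012, -0.3, -0.1, 0.1] 
[-0.0, 0.0017, -0.0007, 2.0, 0.0, -0.0] 
[-0.0, 0.0016, -0.0006, 2.0, 0.0, -0.0] 
[-0.0, 0.0017, -0.0006, 2.0, 0.0, -0.0] 
[-0.0, 0.0017, -0.0006, 2.0, 0.0, -0.0]
```

Call:
{"method": "step_arm", "body": {"motion": [[[0,0.0017,-0.0006,2,0,0],[0,0.0017,-0.0006,2,0,0],[0,0.0017,-0.0006,2,0,0]]]}}

```text
time_s: 17.08
ee_pos: [0.6227, -0.0202, 0.0944]
eef_rot: [-2.933, 1.57, -0.004]
force: [3.6, 2.3, 0.2]
grip_width: 0.0005
```

Call:
{"method": "step_arm", "body": {"motion": [[[0,0.0012,0,0,0,0]]]}}

```text
time_s: 17.2
ee_pos: [0.6224, -0.0214, 0.0943]
eef_rot: [-2.821, 1.57, 0.109]
force: [5.7, 4.5, 1.3]
grip_width: 0.0003
```

Call:
{"method": "step_arm", "body": {"motion": [[[0,0.0012,0,0,0,0]]]}}

```text
time_s: 17.32
ee_pos: [0.6223, -0.022, 0.0944]
eef_rot: [-2.383, 1.569, 0.548]
force: [6.2, 8.9, 1.4]
grip_width: 0.0005
```

Call:
{"method": "step_arm", "body": {"motion": [[[0,0.0015,0,0,0,0]]]}}

```text
time_s: 17.45
ee_pos: [0.6222, -0.0227, 0.0944]
eef_rot: [-2.186, 1.568, 0.745]
force: [7.0, 13.2, 0.9]
grip_width: 0.0003
```

Call:
{"method": "step_arm", "body": {"motion": [[[0,0.0015,0,0,0,0]]]}}

```text
time_s: 17.58
ee_pos: [0.622, -0.0235, 0.0945]
eef_rot: [-2.089, 1.567, 0.843]
force: [8.0, 18.4, 1.1]
grip_width: 0.0005
```

```bash
python3 - <<'E'
from h import *
stat();print(target("A",-80,-1,.0185))
c=camera("side");crop(c,"s19",270,130,370,260,6)
hop("C",-2,1,8,dcur=-1,down=3,z=.094)
E
```

```text
t 17.57 p [ 0.622  -0.0235  0.0945] psi -102.0 tilt 0.22 q [-6. 30. 79.  0. 70. 96.] F [ 8.  18.4  1.1] w 0.0005
(array([ 0.62193778, -0.02061792]), -102.25)
[0.0, -0.007, 0.0, -0.0, -0.1, 0.2] 
[-0.0417, -0.0, -0.0, -0.0, -0.0, 0.0] 
[-0.0418, -0.0, -0.0, -0.0, -0.0, 0.0] 
[0.0, 0.0266, 0.0071, -9.7, -0.0, 0.0] 
[0.0, 0.0251, 0.0115, -9.7, -0.0, 0.0] 
[0.0, 0.0227, 0.0155, -9.8, -0.0, -0.0] 
[0.0, 0.0198, 0.0193, -9.7, -0.0, -0.0] 
[-0.0, 0.0163, 0.0222, -9.7, -0.0, -0.0] 
[-0.0, 0.0123, 0.0247, -9.7, -0.0, -0.0] 
[-0.0, 0.0079, 0.0264, -9.8, -0.0, -0.0] 
[-0.0, 0.0034, 0.0274, -9.7, -0.0, -0.0] 
[0.028, -0.0, -0.0, 0.0, -0.0, -0.0] 
[0.028, -0.0, -0.0, 0.0, -0.0, -0.0] 
[0.028, -0.0001, -0.0, 0.0, -0.0, -0.0]
```

View pics/s19.png

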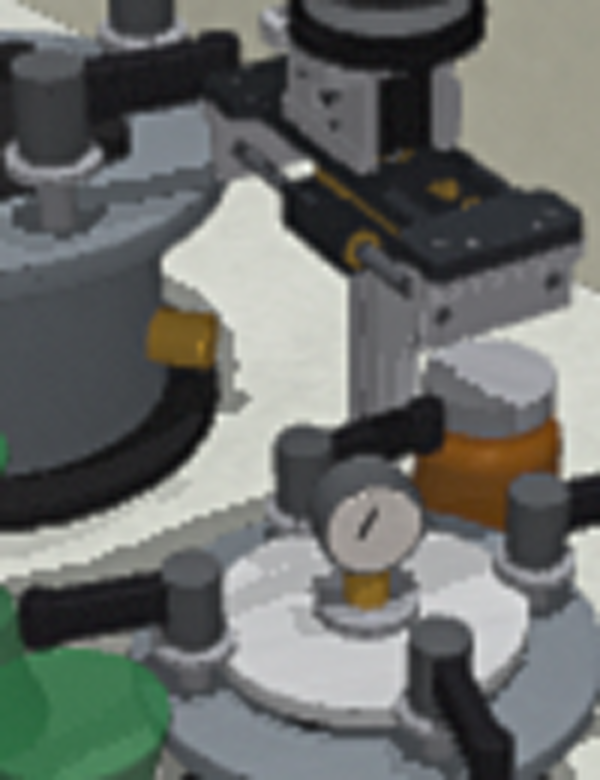

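Call:
{"method": "step_arm", "body": {"motion": [[[0,-0.013,0,0,0,0],[-0.042,0,0,0,0,0],[-0.042,0,0,0,0,0],[0,0.0265,0.007,-9.7,0,0],[0,0.025,0.0115,-9.7,0,0],[0,0.0227,0.0155,-9.7,0,0],[0,0.02,0.0193,-9.7,0,0],[0,0.0163,0.0222,-9.7,0,0],[0,0.0123,0.0247,-9.7,0,0],[0,0.008,0.0264,-9.7,0,0],[0,0.0034,0.0274,-9.7,0,0]]]}}

```text
time_s: 19.0
ee_pos: [0.5226, -0.2101, 0.1778]
eef_rot: [-0.778, 1.57, -2.771]
force: [-0.7, -0.9, 0.7]
grip_width: 0.0004
```

```bash
python3 - <<'E'
from h import *
stat();a,s=target("C",-2,1,.0285);print(a,s)
c=camera("top");crop(c,"t20",260,140,430,280,4)
path([((*a,.17),s,1),((*a,.094),s,3)])
E
```

```text
t 19.0 p [ 0.5226 -0.2101  0.1778] psi -24.2 tilt 0.07 q [-26.  19.  84.  -0.  77.  -1.] F [-0.7 -0.9  0.7] w 0.0004
[ 0.52436531 -0.2135579 ] -24.25
[0.0078, 0.0032, -0.0002, 0.6, 0.1, 0.0] 
[0.0254, -0.0, 0.0, -0.0, -0.0, 0.0] 
[0.0253, -0.0, 0.0001, -0.0, -0.0, 0.0] 
[0.0253, 0.0, -0.0, -0.0, -0.0, 0.0]
```

View pics/t20.png

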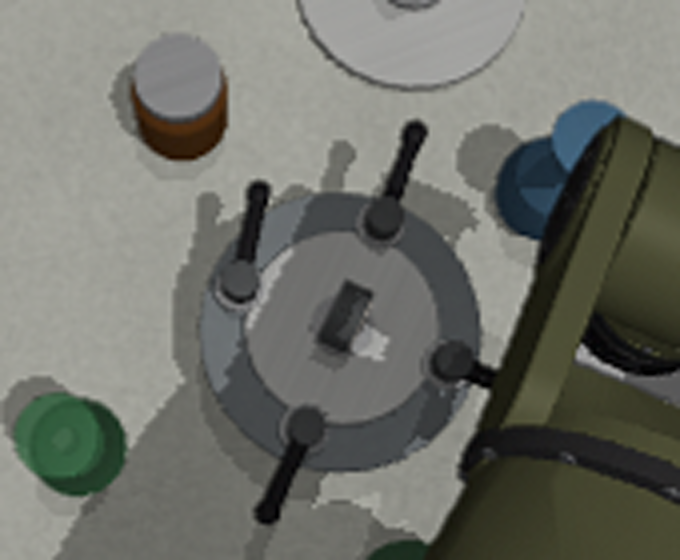

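```bash
python3 - <<'E'
from h import *
c=camera("top");off(c,"A",(238,280),(260,190),zh=.159,ze=.157)
E
```

```text
A off hub -82.2 off piv -81.9 0.0591 0.0583
```

Call:
{"method": "step_arm", "body": {"motion": [[[0.008,0.003,0,0,0,0],[0.025,0,0,0,0,0],[0.025,0,0,0,0,0],[0.025,0,0,0,0,0]]]}}

```text
time_s: 19.6
ee_pos: [0.5264, -0.2094, 0.0934]
eef_rot: [-1.373, 1.57, 2.909]
force: [0.1, -0.5, -0.1]
grip_width: 0.0004
```

```bash
python3 - <<'E'
from h import *
stat();a,s=target("C",-2,1,.0285);print(a,s)
push("C",-4,-76,1,8,.094)
c=camera("side");crop(c,"s21",290,150,430,270,5)
E
```

```text
t 19.6 p [ 0.5264 -0.2094  0.0934] psi -24.6 tilt 0.05 q [-25.  23.  89.  -0.  67.  -1.] F [ 0.1 -0.5 -0.1] w 0.0004
[ 0.52436531 -0.2135579 ] -24.25
[-0.0006, -0.0118, 0.0053, 1.6, 0.0, 0.0] 
[0.0, -0.0078, 0.0023, 9.0, 0.0, 0.0] 
[0.0, -0.0077, 0.0023, 9.0, 0.0, 0.0] 
[0.0, -0.0078, 0.0023, 9.0, 0.0, 0.0] 
[0.0, -0.0077, 0.0023, 9.0, 0.0, 0.0] 
[0.0, -0.0077, 0.0023, 9.0, 0.0, 0.0] 
[0.0, -0.0078, 0.0023, 9.0, 0.0, 0.0] 
[0.0, -0.0077, 0.0023, 9.0, 0.0, 0.0] 
[0.0001, -0.0077, 0.0023, 9.0, 0.0, 0.0]
```

View pics/s21.png

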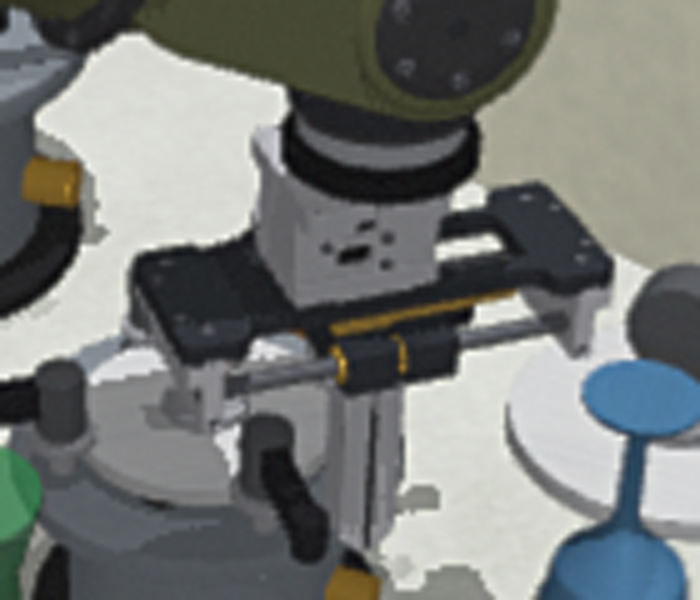

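Call:
{"method": "step_arm", "body": {"motion": [[[0,-0.0118,0.005,1.6,0,0],[0,-0.0078,0.0023,9,0,0],[0,-0.0078,0.0023,9,0,0],[0,-0.0078,0.0023,9,0,0],[0,-0.0078,0.0023,9,0,0],[0,-0.0078,0.0023,9,0,0],[0,-0.0078,0.0023,9,0,0],[0,-0.0078,0.0023,9,0,0],[0,-0.0078,0.0023,9,0,0]]]}}

```text
time_s: 20.78
ee_pos: [0.4675, -0.1701, 0.0961]
eef_rot: [2.585, 1.568, -0.706]
force: [1.2, -3.9, -1.4]
grip_width: 0.0004
```

Call:
{"method": "step_arm", "body": {"motion": [[[0,-0.0017,0.0006,2,0,0],[0,-0.0017,0.0006,2,0,0]]]}}

```text
time_s: 21.02
ee_pos: [0.4669, -0.1678, 0.0962]
eef_rot: [2.232, 1.567, -1.125]
force: [-1.7, -15.0, -2.4]
grip_width: 0.0006
```

Call:
{"method": "step_arm", "body": {"motion": [[[0,-0.0017,0.0006,2,0,0]]]}}

```text
time_s: 21.15
ee_pos: [0.4666, -0.1669, 0.0963]
eef_rot: [2.149, 1.565, -1.243]
force: [-3.4, -21.7, -2.7]
grip_width: 0.0002
```

Call:
{"method": "step_arm", "body": {"motion": [[[0,-0.0015,0,0,0,0]]]}}

```text
time_s: 21.28
ee_pos: [0.4668, -0.1661, 0.0964]
eef_rot: [2.045, 1.564, -1.346]
force: [-4.3, -26.2, -1.5]
grip_width: 0.001
```

```bash
python3 - <<'E'
from h import *
stat();print(target("C",-80,1,.0185))
o,p,R=pose();b=p+R[:,1]*.01
a,s=target("B",1,1,.0275);a1=CTR;print(a,s)
path([((*b[:2],p[2]),psi(R),1),((*b[:2],.178),psi(R),2),((*(b[:2]+(a-b[:2])/2),.178),-17,8),((*a,.178),68,8)])
E
```

```text
t 21.27 p [ 0.4668 -0.1661  0.0964] psi -104.3 tilt 0.38 q [-24.  15. 101.  -0.  64.  81.] F [ -4.3 -26.2  -1.5] w 0.001
(array([ 0.46726222, -0.16598208]), -102.25)
[ 0.66409126 -0.11157221] 68.75
[0.0001, 0.01, 0.0, 0.0, -0.2, -0.3] 
[-0.0408, 0.0, 0.0, 0.0, 0.0, -0.0] 
[-0.0409, 0.0, 0.0, 0.0, 0.0, -0.0] 
[0.0, -0.0069, -0.0111, -10.9, 0.0, -0.0] !!
[0.0, -0.0048, -0.0122, -10.9, 0.0, -0.0] !!
[0.0, -0.0023, -0.0129, -10.9, 0.0, -0.0] !!
[0.0, 0.0001, -0.0131, -11.0, 0.0, -0.0] !!
[-0.0, 0.0026, -0.0129, -10.9, 0.0, -0.0] !!
[-0.0, 0.005, -0.0121, -10.9, 0.0, 0.0] !!
[-0.0, 0.0073, -0.0109, -10.9, 0.0, 0.0] !!
[-0.0, 0.0091, -0.0094, -10.9, 0.0, 0.0] !!
[-0.0, 0.0108, -0.0075, -10.6, 0.0, 0.0] 
[-0.0001, 0.012, -0.0054, -10.7, 0.0, 0.0] 
[0.0, 0.0127, -0.0031, -10.6, 0.0, 0.0] 
[0.0, 0.0131, -0.0006, -10.6, 0.0, 0.0] 
[0.0, 0.013, 0.0017, -10.6, 0.0, 0.0] 
[0.0, 0.0125, 0.0041, -10.7, -0.0, 0.0] 
[-0.0, 0.0114, 0.0064, -10.6, -0.0, 0.0] 
[-0.0, 0.0102, 0.0084, -10.6, -0.0, 0.0]
```

Call:
{"method": "step_arm", "body": {"motion": [[[0,0.014,0,0,0,0],[-0.041,0,0,0,0,0],[-0.041,0,0,0,0,0],[0,-0.007,-0.011,-10.6,0,0],[0,-0.0048,-0.0122,-10.6,0,0],[0,-0.0023,-0.013,-10.6,0,0],[0,0,-0.013,-10.6,0,0],[0,0.0026,-0.013,-10.6,0,0],[0,0.005,-0.012,-10.6,0,0],[0,0.0073,-0.011,-10.6,0,0],[0,0.009,-0.0094,-10.6,0,0]]]}}

```text
time_s: 22.65
ee_pos: [0.564, -0.1458, 0.1781]
eef_rot: [1.68, 1.57, -0.224]
force: [0.1, -0.4, -0.5]
grip_width: 0.0007
```

```bash
python3 - <<'E'
from h import *
stat()
a,s=target("B",1,1,.0275)
path([((*a,.178),s,9),((*a,.14),s,2)])
E
```

```text
t 22.65 p [ 0.564  -0.1458  0.1781] psi -19.1 tilt 0.07 q [-18.  21.  81.   0.  78.   1.] F [ 0.1 -0.4 -0.5] w 0.0007
[0.0, 0.0093, -0.0072, -9.8, -0.0, -0.1] 
[0.0, 0.0103, -0.0056, -9.7, -0.0, 0.0] 
[0.0, 0.0112, -0.0037, -9.8, -0.0, 0.0] 
[0.0, 0.0116, -0.0018, -9.7, -0.0, 0.0] 
[0.0, 0.0117, 0.0002, -9.8, -0.0, 0.0] 
[0.0, 0.0116, 0.0022, -9.8, -0.0, 0.0] 
[0.0, 0.011, 0.0042, -9.7, -0.0, 0.0] 
[0.0, 0.0101, 0.0059, -9.8, -0.0, 0.0] 
[0.0, 0.009, 0.0076, -9.7, -0.0, 0.0] 
[0.019, -0.0, -0.0, -0.0, -0.0, 0.0] 
[0.019, -0.0, -0.0, -0.0, -0.0, 0.0]
```

Call:
{"method": "step_arm", "body": {"motion": [[[0,0.0093,-0.0072,-9.8,0,0],[0,0.0103,-0.0056,-9.8,0,0],[0,0.0112,-0.0037,-9.8,0,0],[0,0.0116,-0.0018,-9.7,0,0],[0,0.0117,0,-9.8,0,0],[0,0.0116,0.0022,-9.8,0,0],[0,0.011,0.0042,-9.7,0,0],[0,0.01,0.006,-9.8,0,0],[0,0.009,0.0076,-9.7,0,0],[0.01,0,0,0,0,0]]]}}

```text
time_s: 23.9
ee_pos: [0.6643, -0.1118, 0.1679]
eef_rot: [0.185, 1.569, -0.191]
force: [-0.2, 0.3, -0.3]
grip_width: 0.0007
```

```bash
python3 - <<'E'
from h import *
stat();a,s=target("B",1,1,.0275);print(a,s)
c=camera("side");crop(c,"s22",290,110,440,230,5)
c=camera("top");crop(c,"t22",260,140,430,280,4)
path([((*a,.094),s,4)])
E
```

```text
t 23.9 p [ 0.6643 -0.1118  0.1679] psi 68.5 tilt 0.12 q [-13.  33.  64.   0.  82. -81.] F [-0.2  0.3 -0.3] w 0.0007
[ 0.66409126 -0.11157221] 68.75
[0.0179, 0.0002, 0.0002, -0.1, -0.1, 0.0] 
[0.018, 0.0002, 0.0002, -0.1, -0.0, 0.0] 
[0.0179, 0.0002, 0.0002, -0.2, -0.0, 0.0] 
[0.0179, 0.0002, 0.0003, -0.1, -0.0, 0.0]
```

View pics/s22.png

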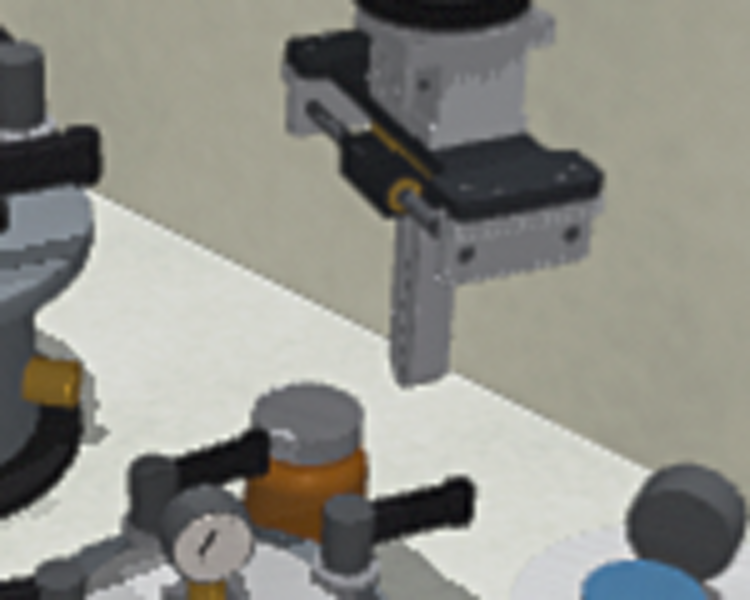

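View pics/t22.png

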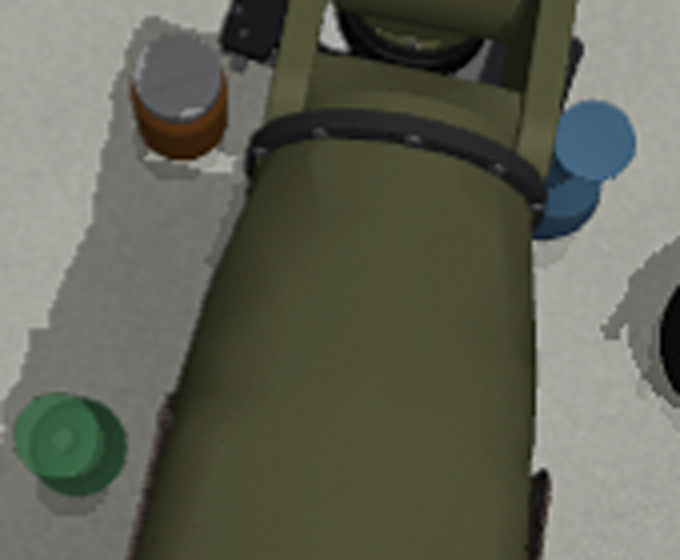

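Call:
{"method": "step_arm", "body": {"motion": [[[0.018,0,0,0,0,0],[0.018,0,0,0,0,0],[0.018,0,0,0,0,0],[0.018,0,0,0,0,0],[0.002,0,0,0,0,0]]]}}

```text
time_s: 24.62
ee_pos: [0.6633, -0.1119, 0.0909]
eef_rot: [-2.985, 1.568, 2.924]
force: [-0.1, -0.5, 0.2]
grip_width: 0.0004
```

```bash
python3 - <<'E'
from h import *
stat();a,s=target("B",1,1,.0275);print(a,s)
push("B",1,-75,1,8,.094)
c=camera("side");crop(c,"s23",290,110,440,230,5)
E
```

```text
t 24.62 p [ 0.6633 -0.1119  0.0909] psi 68.5 tilt 0.15 q [-13.  37.  69.  -0.  74. -81.] F [-0.1 -0.5  0.2] w 0.0004
[ 0.66409126 -0.11157221] 68.75
[-0.0031, -0.0084, 0.0007, -0.2, -0.2, 0.0] 
[0.0, -0.0082, 0.0024, 9.5, 0.1, 0.0] 
[0.0, -0.0081, 0.0024, 9.5, -0.0, 0.0] 
[0.0, -0.0082, 0.0024, 9.5, -0.0, 0.0] 
[0.0, -0.0082, 0.0024, 9.5, -0.0, 0.0] 
[0.0, -0.0082, 0.0024, 9.5, -0.0, 0.0] 
[0.0, -0.0082, 0.0024, 9.5, -0.0, 0.0] 
[0.0, -0.0082, 0.0024, 9.5, -0.0, 0.1] 
[0.0, -0.0081, 0.0023, 9.5, -0.0, -0.0]
```

View pics/s23.png

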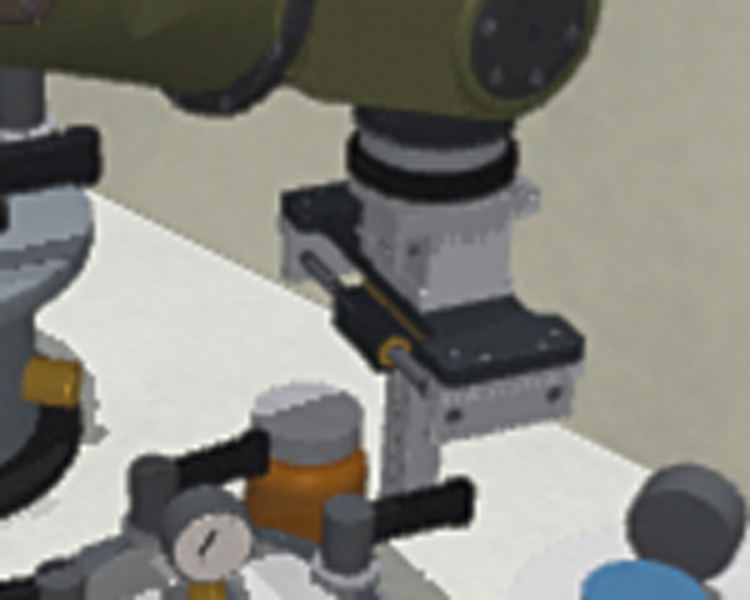

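Call:
{"method": "step_arm", "body": {"motion": [[[-0.003,-0.0085,0.0007,0,0,0],[0,-0.0082,0.0024,9.5,0,0],[0,-0.0082,0.0024,9.5,0,0],[0,-0.0082,0.0024,9.5,0,0],[0,-0.0082,0.0024,9.5,0,0],[0,-0.0082,0.0024,9.5,0,0],[0,-0.0082,0.0024,9.5,0,0],[0,-0.0082,0.0024,9.5,0,0],[0,-0.0082,0.0024,9.5,0,0]]]}}

```text
time_s: 25.8
ee_pos: [0.6223, -0.1707, 0.0968]
eef_rot: [1.525, 1.569, -0.181]
force: [3.7, 0.0, -2.3]
grip_width: 0.0007
```

Call:
{"method": "step_arm", "body": {"motion": [[[0,-0.0017,0.0006,2,0,0],[0,-0.0017,0.0006,2,0,0]]]}}

```text
time_s: 26.05
ee_pos: [0.6194, -0.1714, 0.0968]
eef_rot: [1.371, 1.568, -0.399]
force: [8.2, -2.1, -1.2]
grip_width: 0.0004
```

Call:
{"method": "step_arm", "body": {"motion": [[[0,-0.0017,0.0006,2,0,0]]]}}

```text
time_s: 26.18
ee_pos: [0.6186, -0.1717, 0.097]
eef_rot: [1.475, 1.565, -0.33]
force: [15.3, -3.9, -2.3]
grip_width: 0.0007
```

Call:
{"method": "step_arm", "body": {"motion": [[[0,-0.0015,0,0,0,0]]]}}

```text
time_s: 26.3
ee_pos: [0.6179, -0.1715, 0.0973]
eef_rot: [1.492, 1.563, -0.311]
force: [19.7, -5.4, -3.4]
grip_width: 0.0006
```

```bash
python3 - <<'E'
from h import *
stat();print(target("B",-80,1,.0185))
E
```

```text
t 26.3 p [ 0.6179 -0.1715  0.0973] psi -13.3 tilt 0.43 q [-19.  32.  76.   0.  72.  -5.] F [19.7 -5.4 -3.4] w 0.0006
(array([ 0.61728208, -0.17063778]), -12.25)
```

```bash
python3 - <<'E'
from h import *
o,p,R=pose();b=p+R[:,1]*.009
a,s=target("D",0,-1,.0275);print(a,s)
path([((*b[:2],p[2]),psi(R),1),((*b[:2],.178),psi(R),2),((*a,.178),s,9)])
E
```

```text
[ 0.42497338 -0.07407183] 67.75
[0.0001, 0.009, -0.0, -0.0, 0.0, -0.4] 
[-0.0404, 0.0, 0.0, -0.0, 0.0, -0.0] 
[-0.0404, 0.0, 0.0, -0.0, 0.0, -0.0] 
[0.0, -0.0243, -0.0055, -9.0, 0.0, -0.0] 
[0.0, -0.0232, -0.0094, -9.0, 0.0, -0.0] 
[0.0, -0.0214, -0.0128, -9.0, 0.0, -0.0] 
[-0.0, -0.0192, -0.016, -9.0, 0.0, -0.0] 
[-0.0, -0.0164, -0.0189, -9.1, 0.0, 0.0] 
[-0.0, -0.0133, -0.0212, -9.0, 0.0, 0.0] 
[-0.0001, -0.0097, -0.023, -9.0, 0.0, 0.0] 
[0.0, -0.0061, -0.0242, -9.0, 0.0, 0.0] 
[0.0, -0.0021, -0.0249, -9.0, 0.0, 0.0]
```

Call:
{"method": "step_arm", "body": {"motion": [[[0,0.014,0,0,0,0],[-0.0405,0,0,0,0,0],[-0.0405,0,0,0,0,0],[0,-0.0243,-0.0055,-9,0,0],[0,-0.023,-0.0094,-9,0,0],[0,-0.0214,-0.0128,-9,0,0],[0,-0.019,-0.016,-9,0,0],[0,-0.0164,-0.019,-9,0,0],[0,-0.0133,-0.0212,-9,0,0],[0,-0.0097,-0.023,-9,0,0],[0,-0.006,-0.0242,-9,0,0],[0,-0.002,-0.025,-9,0,0]]]}}

```text
time_s: 27.8
ee_pos: [0.4272, -0.0733, 0.1773]
eef_rot: [-0.203, 1.57, -0.588]
force: [0.7, 0.2, 0.4]
grip_width: 0.0006
```

```bash
python3 - <<'E'
from h import *
stat();a,s=target("D",0,-1,.0275);print(a,s)
c=camera("side");crop(c,"s24",240,130,400,260,5)
c=camera("top");crop(c,"t24",260,140,430,320,4)
path([((*a,.094),s,5)])
E
```

```text
t 27.8 p [ 0.4272 -0.0733  0.1773] psi 68.0 tilt 0.03 q [-15.   2. 104.  -0.  74. -83.] F [0.7 0.2 0.4] w 0.0006
[ 0.42497338 -0.07407183] 67.75
[0.0167, -0.0003, -0.0003, 0.0, 0.0, 0.0] 
[0.0167, -0.0004, -0.0003, 0.0, 0.0, 0.0] 
[0.0167, -0.0003, -0.0003, 0.1, 0.0, 0.0] 
[0.0168, -0.0004, -0.0003, -0.0, 0.0, 0.0] 
[0.0167, -0.0003, -0.0003, -0.0, 0.0, 0.0]
```

View pics/s24.png

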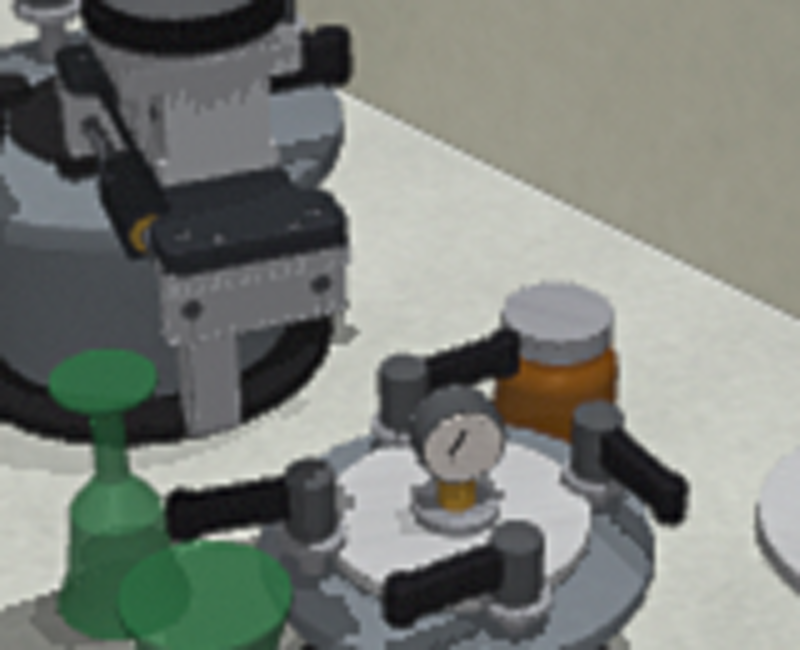

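View pics/t24.png

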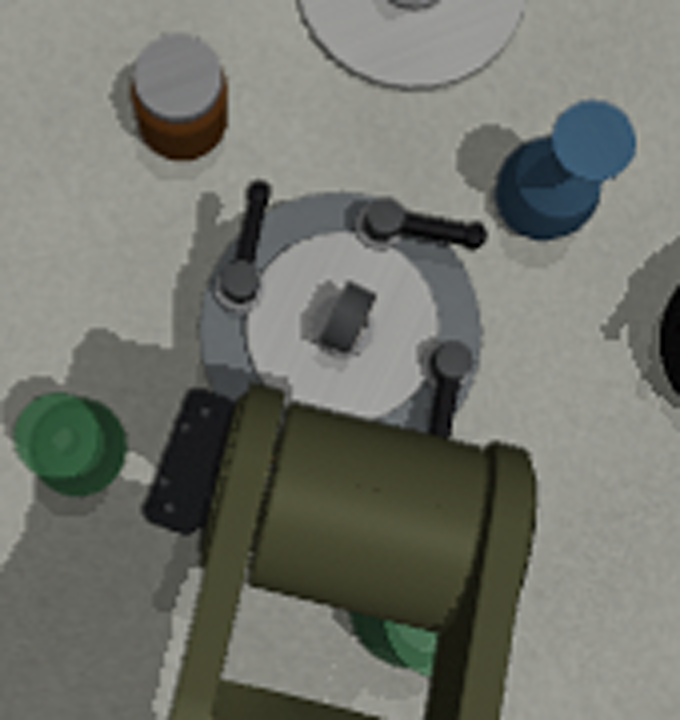

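Call:
{"method": "step_arm", "body": {"motion": [[[0.02,-0.001,-0.0005,0,0,0],[0.02,-0.001,-0.0005,0,0,0],[0.02,0,-0.0005,0,0,0],[0.017,0,0,0,0,0]]]}}

```text
time_s: 28.4
ee_pos: [0.4264, -0.0752, 0.0994]
eef_rot: [-0.771, 1.571, -1.165]
force: [-0.2, -0.1, -0.1]
grip_width: 0.0008
```

```bash
python3 - <<'E'
from h import *
stat();a,s=target("D",0,-1,.0275);print(a,s)
c=camera("side");crop(c,"s25",230,140,350,260,6)
push("D",-1,-76,-1,8,.100)
E
```

```text
t 28.4 p [ 0.4264 -0.0752  0.0994] psi 67.4 tilt 0.01 q [-15.   7. 110.  -0.  63. -82.] F [-0.2 -0.1 -0.1] w 0.0008
[ 0.42497338 -0.07407183] 67.75
[-0.0025, 0.0105, -0.0011, 0.7, -0.1, 0.0] 
[0.0, 0.008, -0.0024, 9.4, -0.0, 0.0] 
[0.0, 0.0081, -0.0024, 9.3, -0.0, 0.0] 
[0.0, 0.0081, -0.0023, 9.4, -0.0, 0.0] 
[0.0, 0.008, -0.0024, 9.4, -0.0, 0.0] 
[0.0, 0.0081, -0.0024, 9.4, -0.0, 0.0] 
[-0.0, 0.0081, -0.0024, 9.3, -0.0, 0.1] 
[0.0, 0.008, -0.0023, 9.4, -0.0, -0.0] 
[0.0, 0.0081, -0.0024, 9.4, -0.0, -0.0]
```

View pics/s25.png

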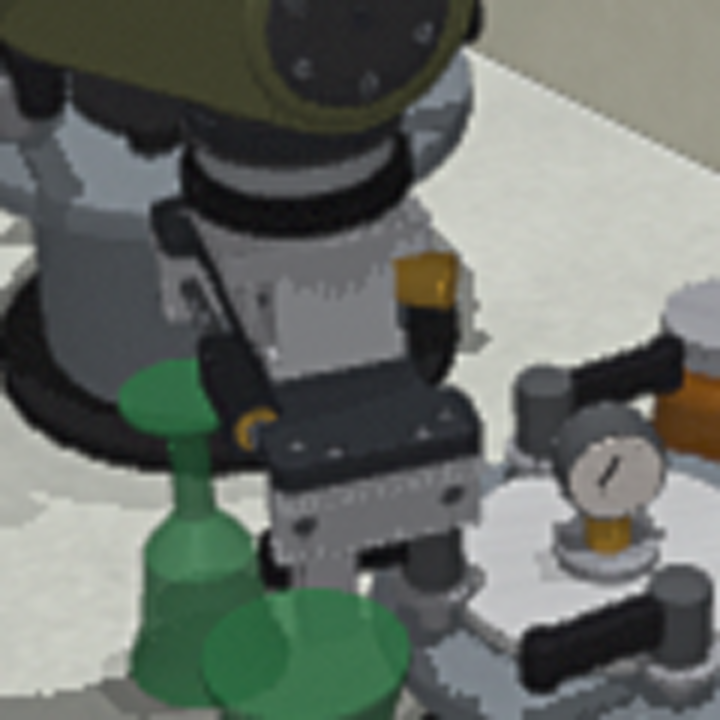

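```bash
python3 - <<'E'
from h import *
c=camera("side");o,p,R=pose()
for z in(.19,.2,.21,.22,.23,.24):
  q=[p-R[:,1]*.0885+s*R[:,2]*.0375 for s in(1,-1)]
  for a in q:a[2]=z
  print(z,proj(c,np.array(q)).round(1).tolist())
E
```

```text
0.19 [[313.4, 246.1], [276.5, 254.7]]
0.2 [[313.3, 242.1], [276.2, 250.6]]
0.21 [[313.2, 238.0], [275.8, 246.5]]
0.22 [[313.1, 233.9], [275.5, 242.4]]
0.23 [[313.0, 229.8], [275.1, 238.2]]
0.24 [[312.9, 225.6], [274.8, 233.9]]
```

Call:
{"method": "step_arm", "body": {"motion": [[[-0.001,0.0105,-0.001,0.7,0,0],[0,0.008,-0.0024,9.4,0,0],[0,0.008,-0.0024,9.4,0,0],[0,0.008,-0.0024,9.4,0,0],[0,0.008,-0.0024,9.4,0,0],[0,0.008,-0.0024,9.4,0,0],[0,0.008,-0.0024,9.4,0,0],[0,0.008,-0.0024,9.4,0,0],[0,0.008,-0.0024,9.4,0,0]]]}}

```text
time_s: 29.62
ee_pos: [0.4685, -0.0159, 0.1015]
eef_rot: [-1.49, 1.57, 3.071]
force: [-2.7, 0.3, -2.3]
grip_width: 0.0003
```

Call:
{"method": "step_arm", "body": {"motion": [[[0,0.0017,-0.0006,2,0,0],[0,0.0017,-0.0006,2,0,0]]]}}

```text
time_s: 29.88
ee_pos: [0.4719, -0.0155, 0.1012]
eef_rot: [2.882, 1.57, 1.097]
force: [-2.0, 3.2, 1.0]
grip_width: 0.0007
```

Call:
{"method": "step_arm", "body": {"motion": [[[0,0.0017,-0.0006,2,0,0]]]}}

```text
time_s: 30.0
ee_pos: [0.4731, -0.0152, 0.101]
eef_rot: [-1.991, 1.569, 2.471]
force: [-9.6, 5.9, 2.0]
grip_width: 0.0006
```

Call:
{"method": "step_arm", "body": {"motion": [[[0,0.0015,0,0,0,0]]]}}

```text
time_s: 30.12
ee_pos: [0.4738, -0.0153, 0.1008]
eef_rot: [-1.796, 1.567, 2.666]
force: [-13.9, 9.6, 4.9]
grip_width: 0.0006
```

```bash
python3 - <<'E'
from h import *
stat();print(target("D",-80,-1,.0185))
E
```

```text
t 30.12 p [ 0.4738 -0.0153  0.1008] psi -14.3 tilt 0.19 q [ -6.  12. 104.   0.  65.   8.] F [-13.9   9.6   4.9] w 0.0006
(array([ 0.47191792, -0.01596222]), -12.25)
```

Call:
{"method": "step_arm", "body": {"motion": [[[0,0.0015,0,0,0,0]]]}}

```text
time_s: 30.25
ee_pos: [0.4746, -0.0153, 0.1007]
eef_rot: [-1.755, 1.566, 2.708]
force: [-17.8, 11.6, 6.8]
grip_width: 0.0002
```

Call:
{"method": "step_arm", "body": {"motion": [[[0,-0.016,0,0,0,0],[-0.04,0,0,0,0,0],[-0.05,0,0,0,0,0],[-0.03,0,0,0,0,0]]]}}

```text
time_s: 30.75
ee_pos: [0.4617, -0.0128, 0.2238]
eef_rot: [1.636, 1.567, -0.185]
force: [0.4, 0.3, -0.9]
grip_width: 0.0008
```

```bash
python3 - <<'E'
from h import *
stat()
path([((.40,.16,.24),40,6),((.33,.30,.24),50,3)])
E
```

```text
t 30.75 p [ 0.4617 -0.0128  0.2238] psi -14.3 tilt 0.23 q [-6.  3. 96. -0. 80.  8.] F [ 0.4  0.3 -0.9] w 0.0008
[-0.0028, -0.0171, -0.0254, -9.1, 0.0, -0.2] 
[-0.0027, -0.0129, -0.0277, -9.0, 0.0, -0.0] 
[-0.0027, -0.0083, -0.0294, -9.1, 0.0, -0.0] 
[-0.0027, -0.0036, -0.0304, -9.0, 0.0, -0.0] 
[-0.0027, 0.0012, -0.0306, -9.1, 0.0, -0.0] 
[-0.0027, 0.006, -0.03, -9.0, 0.0, -0.0] 
[-0.0, 0.0121, -0.0507, -3.4, 0.0, -0.0] 
[-0.0001, 0.0151, -0.05, -3.3, 0.0, -0.0] 
[0.0, 0.0179, -0.049, -3.3, 0.0, -0.0]
```

Call:
{"method": "step_arm", "body": {"motion": [[[-0.0028,-0.017,-0.0254,-9,0,0],[-0.0027,-0.013,-0.0277,-9,0,0],[-0.0027,-0.0083,-0.0294,-9,0,0],[-0.0027,-0.0036,-0.0304,-9,0,0],[-0.0027,0.0012,-0.0306,-9,0,0],[-0.0027,0.006,-0.03,-9,0,0],[0,0.012,-0.05,-3.3,0,0],[0,0.015,-0.05,-3.3,0,0],[0,0.018,-0.049,-3.3,0,0],[0,0,0,0,0,0]]]}}

```text
time_s: 32.0
ee_pos: [0.33, 0.3025, 0.2375]
eef_rot: [1.335, 1.57, 0.634]
force: [-0.3, -0.3, -0.1]
grip_width: 0.0005
```

```bash
python3 - <<'E'
from h import *
stat()
c=camera("top");crop(c,"t30",260,140,430,320,4)
c=camera("side");crop(c,"s30",240,170,440,345,4)
E
```

```text
t 32.0 p [0.33   0.3025 0.2375] psi 49.9 tilt 0.07 q [ 38.   1.  97.  -0.  82. -12.] F [-0.3 -0.3 -0.1] w 0.0005
```

View pics/t30.png

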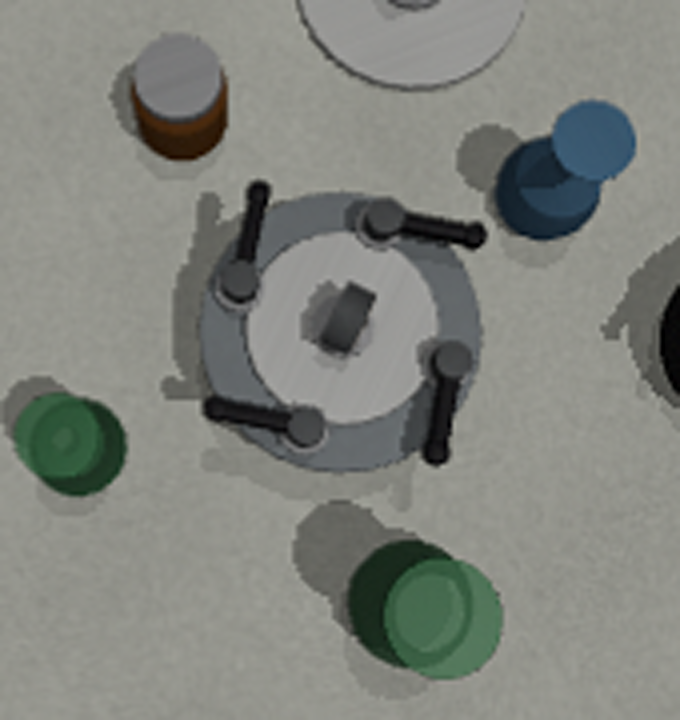

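View pics/s30.png

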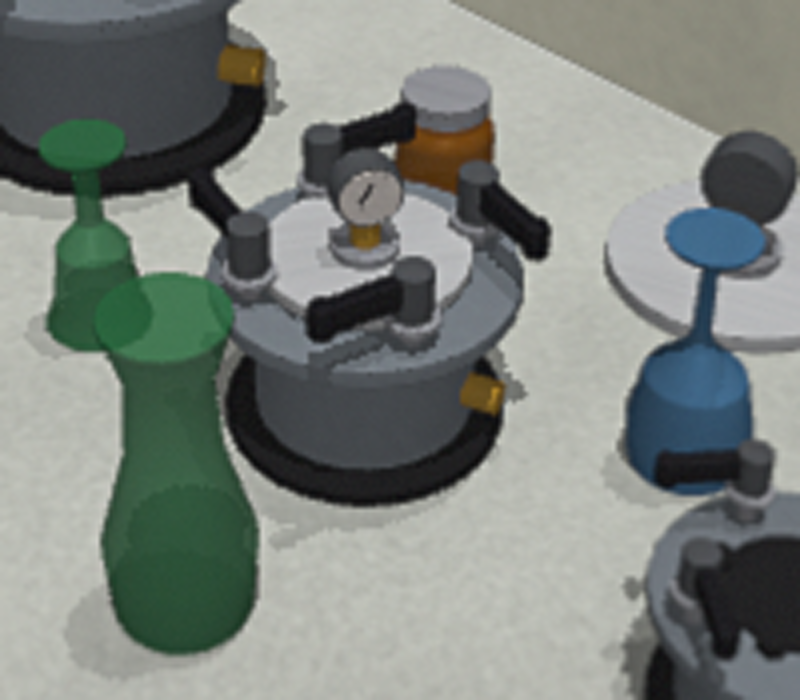

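```bash
python3 - <<'E'
from h import *
c=camera("top")
for k,h,e in(("A",(239,282),(260,189)),("B",(384,219),(477,235)),("C",(453,360),(436,455)),("D",(306,427),(212,407))): off(c,k,h,e,zh=.159,ze=.157)
a=cv2.imread("pics/t1.png").astype(int);b=cv2.imread("pics/t30.png").astype(int);d=np.abs(a-b).sum(2)
for n,(x,y) in dict(jar=(180,100),gob=(570,165),bell=(70,440),vase=(430,610)).items(): print(n,d[y-60:y+60,max(x-60,0):x+60].mean().round(2),d[y-60:y+60,max(x-60,0):x+60].max())
a=cv2.imread("pics/s1.png").astype(int);b=cv2.imread("pics/s30.png").astype(int);d=np.abs(a-b).sum(2)
print(d[290:640,100:200].mean(),d[210:480,640:740].mean(),d[130:330,50:120].mean())
E
```

```text
A off hub -81.2 off piv -81.7 0.0608 0.0589
B off hub -78.2 off piv -80.0 0.0588 0.0588
C off hub -80.0 off piv -79.7 0.0587 0.0578
D off hub -80.7 off piv -80.6 0.0583 0.0574
jar 10.92 19
gob 9.53 18
bell 9.73 19
vase 9.12 18
8.272228571428572 10.784481481481482 8.284
```

All four levers are at their stops (about −80°), the glassware hasn't moved and the arm is clear, so I'm handing in.

```bash
python3 - <<'E'
from station import ticket
print(ticket.hand_in())
E
```

```text
the job is handed in; nothing more can be done
None
```

The lid of the middle-sized pot is clamped down: all four levers were turned clockwise to about half, then fully home, in about 32 s of the 69 s allowed. I used the closed fingers as a pusher. The crisscross order both times was the left screw, the right one opposite it, the far one, then the near one (seen from the robot).

**Half turn:** the top camera put the levers within about 5° of straight out: −2° to 0°, −4° to −5°, +1.6°, and −2° to 0°. The second one went slightly past.

**Fully home:** each lever was pushed until the force rose to about 18–27 N without it moving further. In the last picture they read −81°, −80°, −80° and −81° from straight out, against 80° at the stop. The lid looks level in the side view, but I did not measure its tilt.

**Glassware:** the before and after pictures show no change beyond image noise around the jar, goblet, bell and vase. The arm ended clear of everything.

**Disagreement:** the fingertips show in both cameras about 39 mm higher than the reported TCP position. I set heights by the pictures, and the pushes at those heights worked as expected.

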